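Tip the corks into the cork box under the low shelf and wedge its lid shut

TASK

Clear the loose wine corks off the table: gather all of them in the steel scoop, take the scoop by its handle and tip them out under the low shelf into the open cork box, without striking the shelf with the scoop. Set the scoop back down on the table on its flat underside, then push the box's dovetailed lid all the way in until it wedges tight. Do not knock over the tumbler or the wine glass that stand on the table.

Things in the scene. Friction and masses are not known exactly. Their poses are not given: they have to be found in the camera images.
- bar_shelf: low wooden shelf fixed on the table; origin at table height, x away from the robot (yaw +-0.15), z up. Board x = -100 to 80 mm, 280 (y) by 18 mm, underside 205 mm above the table, on side panels with inner faces at y = +-122 mm. Two tumblers stand fixed on its rear half (x > -8 mm, up to 311 mm above the table). A back panel at x = -10 mm closes it from table to board. A cork box is fixed under its front edge
- box_mouth (a point): centre of the cork box's rim, 80 mm above the table, at x = -72, y = 0 mm in bar_shelf (same axes). The box is 116 (x) by 126 (y) by 80 mm outside, walls and floor 8 mm, inside 100 by 110 by 72 mm deep; its front stands 30 mm out from the board's front edge. Beside it, at y = 61 to 75 mm either side, run the lid's ways, from x = -102 to 58 mm of this point, top 97 mm above the table
- shelf_edge (a point): middle of the lower front edge of the shelf board (x = -100 mm in bar_shelf), 205 mm above the table, 125 mm above the box's rim; axes as bar_shelf
- lid (a joint): how far the cork box's dovetailed lid is drawn out towards the robot (-x of bar_shelf), in m: 0 fully home at its stop, most 0.108; starts at 0.095 to 0.105, the box open. It cannot leave its ways. It slides with about 5 N; over the last 8 mm the tapered ways bite and the push needed rises to about 10 N at home, where it stays wedged
- lid_pull (a point): centre of the upright pull on the lid's front end, a block 14 (x) by 50 (y) by 34 mm high, centre 107 mm and top 124 mm above the table; axes as bar_shelf. Moves with the lid; at home it is 32 mm in front of the board's front edge. Push it on the robot's side or pinch it from above. The lid plate is 8 mm thick, top 90 mm above the table, and reaches 114 mm to +x of the pull
- scoop: loose steel scoop, about 0.16 kg; origin under the middle of its bowl, x to its open front lip (away from the robot, yaw within 0.25), z up. Bowl 112 long, 78 wide; back and side walls 3 mm thick, 38 mm high; 72 mm wide inside. The polished slippery floor rises 7 degrees from back to front, so corks stay in when it is level; tipped nose-down 30 degrees or more they slide out
- scoop_grip (a point): grip point on the scoop's wooden handle, 126 mm behind the bowl's middle, 47 mm above the underside; axes as scoop. The handle, a bar 14 mm wide (y) and 20 mm high, runs back from the bowl's back wall to 199 mm behind the bowl's middle, rising 0.22 rad. Gripped across y with the gripper leaning back to the robot, the gripper comes upright when the scoop is tipped
- scoop_lip (a point): middle of the scoop's front lip, 56 mm ahead of the bowl's middle, 15 mm above the underside; axes as scoop
- scoop_mid (a point): middle of the scoop's bowl, 19 mm above the underside; axes as scoop
- cork1_mid (a point): centre of a wine cork, a cylinder 45 mm long along its x axis and 24 mm thick, lying on its side on the table (may be absent)
- cork2_mid (a point): centre of a wine cork, a cylinder 45 mm long along its x axis and 24 mm thick, lying on its side on the table (may be absent)
- cork3_mid (a point): centre of a wine cork, a cylinder 45 mm long along its x axis and 24 mm thick, lying on its side on the table (may be absent)
- cork4_mid (a point): centre of a wine cork, a cylinder 45 mm long along its x axis and 24 mm thick, lying on its side on the table (may be absent)
- tumbler: stemless water glass, 73 mm across and 88 mm high, standing loose on the table; origin at the middle of its foot; bystander
- wine_glass: wine glass, 82 mm across and 208 mm high, standing loose on the table; origin at the middle of its foot; bystander

How it is judged (in metres and radians):
On the way, in this order (a step that is already met when the one before it is completed fails the run):
1. all the corks lie in the scoop together (x of cork1_mid in the frame of scoop between -0.062 and 0.062 m and y of cork1_mid in the frame of scoop between -0.045 and 0.045 m and z of cork1_mid in the frame of scoop between 0.003 and 0.07 m and x of cork2_mid in the frame of scoop between -0.062 and 0.062 m and y of cork2_mid in the frame of scoop between -0.045 and 0.045 m and z of cork2_mid in the frame of scoop between 0.003 and 0.07 m and x of cork3_mid in the frame of scoop between -0.062 and 0.062 m and y of cork3_mid in the frame of scoop between -0.045 and 0.045 m and z of cork3_mid in the frame of scoop between 0.003 and 0.07 m and x of cork4_mid in the frame of scoop between -0.062 and 0.062 m and y of cork4_mid in the frame of scoop between -0.045 and 0.045 m and z of cork4_mid in the frame of scoop between 0.003 and 0.07 m), for 0.2 s.
2. the scoop is tipped nose-down (over 0.3 rad) with its lip under the shelf board and over the box (x of scoop_lip in the frame of bar_shelf between -0.1 and 0 m and y of scoop_lip in the frame of bar_shelf between -0.061 and 0.061 m and z of scoop_lip in the frame of bar_shelf between 0.06 and 0.205 m and angle between scoop's own z axis and vertical above 0.3 rad), for 0.1 s.
3. all the corks are in the cork box (x of cork1_mid in the frame of bar_shelf between -0.128 and -0.016 m and y of cork1_mid in the frame of bar_shelf between -0.061 and 0.061 m and z of cork1_mid in the frame of bar_shelf between 0.005 and 0.078 m and x of cork2_mid in the frame of bar_shelf between -0.128 and -0.016 m and y of cork2_mid in the frame of bar_shelf between -0.061 and 0.061 m and z of cork2_mid in the frame of bar_shelf between 0.005 and 0.078 m and x of cork3_mid in the frame of bar_shelf between -0.128 and -0.016 m and y of cork3_mid in the frame of bar_shelf between -0.061 and 0.061 m and z of cork3_mid in the frame of bar_shelf between 0.005 and 0.078 m and x of cork4_mid in the frame of bar_shelf between -0.128 and -0.016 m and y of cork4_mid in the frame of bar_shelf between -0.061 and 0.061 m and z of cork4_mid in the frame of bar_shelf between 0.005 and 0.078 m), for 0.2 s.
4. the scoop stands back on the table and the lid is pushed fully home (value of joint lid below 0.003 m and height (world z) of scoop_mid below 0.035 m and angle between scoop's own z axis and vertical below 0.12 rad), for 0.2 s.
At the end, for the whole second after the job is handed in: every cork is inside the cork box (its centre within the walls and below the rim), the lid is home within 3 mm and stays, and the scoop stands at rest on the table on its flat underside (upright within 0.12 rad, its middle 10 to 35 mm above the table) (all of step 3 and all of step 4 and velocity of joint lid below 0.01 m/s and height (world z) of scoop_mid above 0.01 m and linear speed of scoop below 0.03 m/s); the robot touches nothing.
It fails at once if the scoop strikes the shelf (over 20 N) (contact force between scoop and bar_shelf above 20 N).
It fails at once if the tumbler is knocked over (angle between tumbler's own z axis and vertical above 0.5 rad).
It fails at once if the wine glass is knocked over (angle between wine_glass's own z axis and vertical above 0.5 rad).
Of cork1, cork2, cork3, cork4 only 2 to 4 are there at a start; the rules pass over those that are not, and their reading is None.
At some moment in a run one of cork1, cork2, cork3, cork4, scoop may be knocked a few centimetres aside while the robot is not near it.
It also fails if it takes over 210 s, if anything falls off the work surface, if the arm or the gripper's body presses on something with over 40 N, if the wrist force passes 120 N, or if a joint passes its speed limit or range.

ROBOT

A 6-joint arm with a two-finger parallel gripper is mounted at the origin on the work surface; the furniture and walls round the work are solid. World frame = base frame: x ahead of the robot, y to its left, z up, the work surface at z = 0. Lengths are in mm, angles in rad, forces in N, time in s.
With the tool pointing down it reaches from about 350 to 925 mm from the base axis. Payload 6.4 kg.
Tool frame: the origin (TCP) lies at the very end of the fingers, on their centre line; the grasp point (between the pads) lies grip_depth behind it (grip_depth is the distance from the TCP to the grasp point, in mm); z points along the fingers, y is the line along which they close (so a half turn about z gives the same grasp; the last joint's range is limited). The gripper opens to 85 mm and grips with 20 to 120 N. Pads are 22 mm wide; open, the fingers measure 114 mm over their backs; the gripper's body (76 mm by 85 mm) begins 54 mm behind the grasp point. The pads swing forward as they close: fully open they stand 13 mm farther back than shut.
Start: joints at [0.992, 0.245, 1.558, -0, 1.339, -0.174], TCP at [255.991, 597.48, 196.49] pointing down, gripper open.
Joint ranges: [-3.13, 3.13], [-1.02, 2.26], [0.13, 2.54], [-0.95, 4.09], [0.21, 2.88], [-2.74, 2.74]. Speed limits (rad/s): [2.57, 2.57, 3.14, 3.14, 3.14, 3.14].

INTERFACE

Orientations are given as a unit quaternion [w, x, y, z].
In Python, from workcell import get_obs, snapshot, finish_job, grip_depth gives the robot as it stands.
- The arm moves only by the tool servo_tool, never from a script. Its argument "motion" is a list that holds one entry, the list of rows, each a list of 4 numbers: the shift along the tool's x, y, z in mm, then the turn about the tool's z in degrees. In form: [[[dx, dy, dz, turn], ...]]. A call has exactly 8 rows; each row is the pose to reach, as a shift and turn from the pose commanded when the call began, along the tool's axes at that moment; what a row does not reach only later rows make up. A row lasts 1/10 s, in which the tool goes at most 50 mm and 8.59 degrees, less where a joint would pass 70% of its speed; a pose out of reach is approached as far as the arm can. A call with a gripper value outside its range is refused whole. "gripper" is the finger opening in mm, from 0 to 85.4, set as the call begins (left out, the last holds). The fingers move at their own pace and stop on an object; "force" is the grip in N (left out, the last holds). Time passes only in rows, so rows that repeat a pose let the fingers close, or fill a call up. It gives the time, the measured TCP pose, the force, the opening and the grip force at its end, in the units of the state.
- get_obs(): the state, without advancing time (a new reading comes with each control period).
- snapshot(name): name is "scene" or "side" or "wrist"; returns a dict with "image" (480x640x3 uint8, blue, green, red), "depth" (480x640 float32, mm along the optical axis (not along the pixel's ray), 0 where there is no reading), "camera_matrix" (3x3 intrinsics, pixels), "rvec" (rotation vector, rad) and "tvec" (3), from world to camera coordinates, as OpenCV has them. Camera axes: x right, y down, z forward; pixel columns grow to the right and rows downward; lengths in mm; the calibration is good to about 2 mm. A picture is of the moment at which its call begins.
- finish_job(): hands the job in; it is judged then, once.
The state is a dict: "time": time; "joint_positions": joint angles; "joint_vel": joint speeds; "tau": joint torques, N m; "tcp_pos": TCP position; "tool_rot": TCP orientation; "ft_force": force on the tool from outside, world axes, zero at the start; "ft_torque": the same for the moment, N m; "grip_width": opening from 0.0 (shut) to 1.0 (fully open); "grip_force": force on a finger pad.
Only numpy, scipy, OpenCV 4.12 (cv2) and the standard library are available. Lean on these libraries where they do the work, as an engineer would, in place of code of your own. Each camera call takes 0.05 s, during which the arm holds its last target. There are 200 camera calls.

## Working session

There is one attempt and no reset: what is moved stays moved. The work goes in short steps, Python scripts to look and compute and a tool call to move; the robot and the scene stay as the last step left them, time stands still between calls to the robot, and variables do not carry over. Pictures are saved under pics/ and viewed, at most 14 in all, crops included, and the job is handed in when it is done.

Besides the shell and the picture viewer there is one more tool, called as name(argument=value, ...) on one line, values as JSON. servo_tool: Moves the arm, as the interface text tells. Its arguments: {"type":"object","properties":{"motion":{"type":"array"},"gripper":{"type":"number"},"force":{"type":"number"}},"required":["motion"]}

```bash
ls; mkdir -p pics
cat > h.py <<'E'
import numpy as np,cv2
from workcell import get_obs,snapshot,finish_job,grip_depth
def cam(s):
    R=cv2.Rodrigues(np.array(s['rvec'],float))[0];t=np.array(s['tvec'],float).ravel();return np.array(s['camera_matrix'],float),R,t
def pts(s):
    K,R,t=cam(s);d=s['depth'];v,u=np.mgrid[0:480,0:640]
    p=np.stack([(u-K[0,2])/K[0,0]*d,(v-K[1,2])/K[1,1]*d,d],-1)
    return (p-t)@R   # world points HxWx3
def proj(s,P):
    K,R,t=cam(s);q=(np.atleast_2d(P)@R.T+t)@K.T;return q[:,:2]/q[:,2:]
def toolR(o):
    from scipy.spatial.transform import Rotation as Ro
    w,x,y,z=o['tool_rot'];return Ro.from_quat([x,y,z,w]).as_matrix()
E
python3 - <<'E'
from h import *
o=get_obs();print(o,grip_depth if not callable(grip_depth) else grip_depth())
print(toolR(o).round(3))
for n in ("scene","side"):
    s=snapshot(n);cv2.imwrite(f"pics/{n}0.png",s['image']);K,R,t=cam(s);print(n,K[0,0],(-R.T@t).round(),R[2].round(2),(s['depth']>0).mean())
E
```

```text
pics
{'time': 0.0, 'joint_positions': array([ 9.91905111e-01,  2.45790523e-01,  1.55901401e+00, -7.58477775e-06,
        1.33870733e+00, -1.74099568e-01]), 'joint_vel': array([ 0.00155755, -0.00048987,  0.00052621, -0.00126153, -0.00027114,
       -0.00098547]), 'tau': array([ 4.99452426e-05, -4.29502773e+01, -3.26133764e+01, -1.77814381e-04,
        5.42406226e-03, -4.45013609e-05]), 'tcp_pos': array([255.63721658, 596.94088234, 195.39545527]), 'tool_rot': array([-3.49380880e-04,  2.01015874e-01,  9.79587514e-01, -8.93751027e-04]), 'ft_force': array([-0.44774715,  0.90917362,  0.88532291]), 'ft_torque': array([ 0.00099871,  0.01743082, -0.03738423]), 'grip_force': 0.0, 'grip_width': 1.0005696142062734} 18.700000000000003
[[-0.919  0.394 -0.001]
 [ 0.394  0.919 -0.002]
 [ 0.    -0.002 -1.   ]]
scene 577.8711258344787 [-571.  677. 1101.] [ 0.7  -0.4  -0.59] 0.8534244791666666
side 510.1578842846649 [-101. -558. 1295.] [ 0.44  0.41 -0.8 ] 0.9960546875
```

View pics/scene0.png

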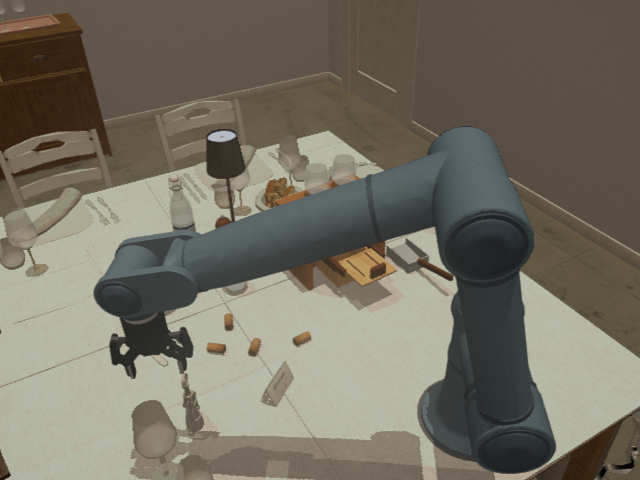

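View pics/side0.png

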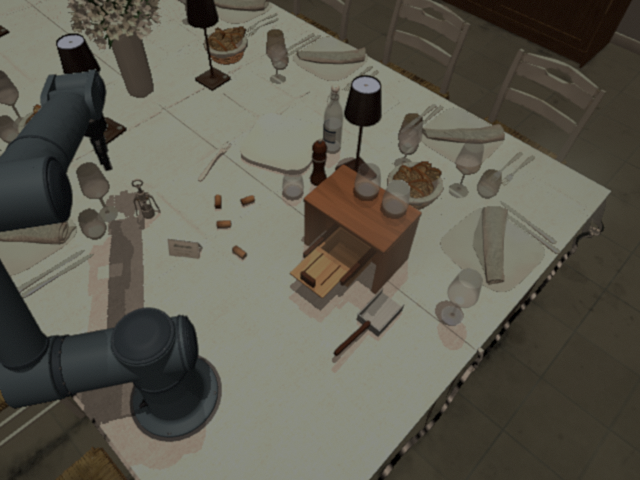

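The side view shows 4 corks at about (218,201), (248,200), (224,224) and (239,252). The scoop bowl is near (380,312) with its handle end at (336,353). The lid pull is near (310,277), the tumbler near (292,185) and glasses near (92,185) and (465,295). Next I'll measure these.

Run:
```python
from h import *
s=snapshot("side");P=pts(s);hsv=cv2.cvtColor(s['image'],cv2.COLOR_BGR2HSV)
# corks: saturated orange
m=((hsv[...,1]>110)&(hsv[...,0]<22)&(P[...,2]>5)&(P[...,2]<60)).astype(np.uint8)
n,l,st,c=cv2.connectedComponentsWithStats(m)
for i in range(1,n):
    if st[i,4]>25:
        q=P[l==i];w=q[:,:2];mu=w.mean(0);a=np.linalg.svd(w-mu,full_matrices=False)[2][0]
        e=(w-mu)@a
        print(c[i].round(),st[i,4],'mid',((q.min(0)+q.max(0))/2).round(),'mean',q.mean(0).round(),'yaw',np.degrees(np.arctan2(a[1],a[0])).round(),'len',np.ptp(e).round())
print("probe")
for nm,(u,v) in dict(wgfoot=(452,313),wg2=(105,215),tumbler=(292,185),shelfA=(306,188),shelfB=(378,250),shelfC=(343,166),lidpull=(312,276),bowl=(382,312),hend=(338,352),corkscrew=(147,205),card=(185,248),plate=(275,145)).items():
    print(nm,P[v,u].round())
b=(P[...,2]>215)&(P[...,2]<232)&(hsv[...,0]<20)
b[:,:280]=0;b[:150]=0;b[260:]=0;b[:,430:]=0
q=P[b][:,:2];print('board',cv2.boxPoints(cv2.minAreaRect(q.astype(np.float32))).round(),cv2.minAreaRect(q.astype(np.float32)),P[b][:,2].mean())
cv2.imwrite("pics/side1.png",cv2.resize(s['image'][160:370,200:480],None,fx=2.8,fy=2.8,interpolation=cv2.INTER_CUBIC))
```

```text
[229.  59.] 171 mid [1016. 1005.   28.] mean [1011.  990.   28.] yaw 148.0 len 130.0
[213.  79.] 266 mid [887. 948.  32.] mean [887. 944.  16.] yaw 148.0 len 131.0
[113. 131.] 180 mid [425. 969.  15.] mean [429. 960.  13.] yaw -123.0 len 115.0
[354. 164.] 113 mid [934. 212.  32.] mean [923. 210.  24.] yaw -139.0 len 79.0
[317. 178.] 147 mid [784. 252.  35.] mean [779. 248.  35.] yaw -50.0 len 48.0
[428. 191.] 42 mid [984. -57.  50.] mean [981. -58.  53.] yaw 177.0 len 37.0
[218. 201.] 68 mid [482. 416.  18.] mean [480. 416.  21.] yaw -130.0 len 43.0
[247. 200.] 71 mid [555. 353.  20.] mean [554. 352.  20.] yaw 160.0 len 41.0
[327. 224.] 61 mid [649.  80.  35.] mean [654.  85.  41.] yaw -71.0 len 34.0
[223. 224.] 75 mid [435. 330.  18.] mean [434. 330.  20.] yaw -43.0 len 42.0
[347. 250.] 639 mid [615. -23.  33.] mean [634. -16.  21.] yaw -78.0 len 110.0
[239. 251.] 71 mid [399. 215.  20.] mean [397. 214.  21.] yaw -86.0 len 46.0
[363. 268.] 136 mid [608. -98.  35.] mean [619. -97.  25.] yaw 179.0 len 129.0
[376. 287.] 53 mid [ 595. -167.   34.] mean [ 589. -168.   34.] yaw 153.0 len 25.0
[359. 331.] 113 mid [ 439. -229.   48.] mean [ 444. -231.   49.] yaw -178.0 len 91.0
probe
wgfoot [ 682. -373.   23.]
wg2 [190. 629.  14.]
tumbler [672. 261.  71.]
shelfA [741. 265.   1.]
shelfB [ 582. -155.  211.]
shelfC [734. 107. 224.]
lidpull [458. -38.  93.]
bowl [ 551. -227.   10.]
hend [ 351. -237.   71.]
corkscrew [300. 544.  44.]
card [287. 332.  30.]
plate [807. 490.   5.]
board [[ 560.  108.]
 [ 576. -176.]
 [ 761. -166.]
 [ 746.  118.]] ((660.6956176757812, -28.845687866210938), (186.0069580078125, 284.26007080078125), 3.199685573577881) 222.6029594440448
```

View pics/side1.png

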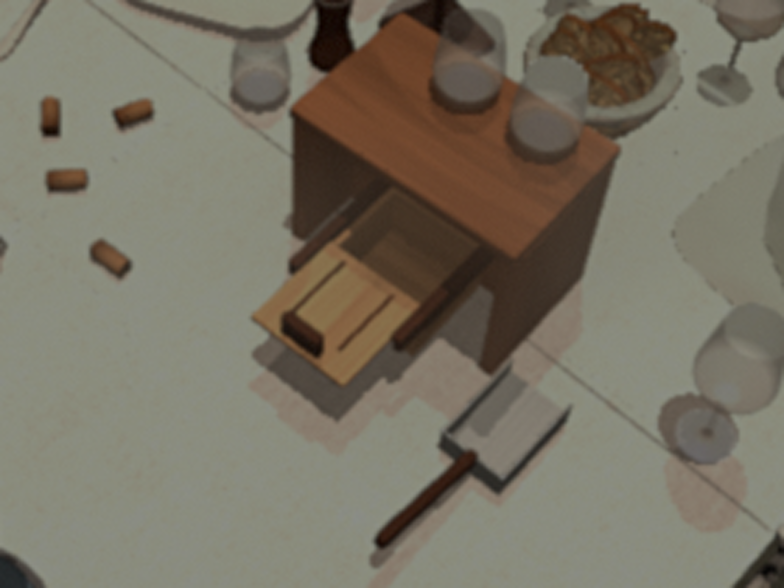

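```bash
cat >> h.py <<'E'
def go(*tg,yaw=None):
    """chain of targets (x,y,z[,yaw deg of tool-y axis in world]); prints tool-frame shift & turn for each from the one before"""
    o=get_obs();p=np.array(o['tcp_pos']);R=toolR(o);a=np.degrees(np.arctan2(R[1,1],R[0,1]))
    print('at',p.round(1),'yaw',round(a,1),'t',round(o['time'],2),'w',round(o['grip_width']*85.4,1),'F',np.round(o['ft_force'],1))
    for g in tg:
        d=np.array(g[:3])-p; b=np.radians(a)
        y=np.array([np.cos(b),np.sin(b),0]);z=np.array([0,0,-1]);x=np.cross(y,z)
        tn=0
        if len(g)>3: tn=-((g[3]-a+90)%180-90)
        print(g,'->',(d@x).round(1),(d@y).round(1),(d@z).round(1),round(tn,1)); p=np.array(g[:3],float);a-=tn
E
python3 - <<'E'
from h import *
go((420,250,330,90),(400,-110,330,90),(400,-232,260,91.7))
E
```

```text
at [255.7 597.1 195.6] yaw 66.8 t 0.15 w 85.3 F [-0.4 -0.7  0.2]
(420, 250, 330, 90) -> -287.7 -254.3 -134.4 -23.2
(400, -110, 330, 90) -> 20.0 -360.0 0.0 -0.0
(400, -232, 260, 91.7) -> -0.0 -122.0 70.0 -1.7
```

servo_tool(motion=[[[0,0,-50,0],[0,0,-100,-8],[-30,-30,-134,-16],[-75,-65,-134,-23],[-115,-100,-134,-23],[-155,-135,-134,-23],[-190,-168,-134,-23],[-222,-196,-134,-23]]])

```text
time: 0.95
tcp_pos: [379.9, 334.7, 330.3]
tool_rot: [-0.0, 0.001, 1.0, -0.0]
ft_force: [2.3, 0.5, 0.6]
grip_width: 0.999
grip_force: 0.0
```

servo_tool(motion=[[[-33,-29,0,0],[-65,-58,0,0],[-45,-98,0,0],[-45,-148,0,0],[-45,-198,0,0],[-45,-248,0,0],[-45,-298,0,0],[-45,-348,0,0]]])

```text
time: 1.75
tcp_pos: [423.0, -13.4, 330.4]
tool_rot: [0.0, 0.002, 1.0, -0.0]
ft_force: [1.3, 0.2, 0.2]
grip_width: 1.002
grip_force: 0.0
```

Run:
```python
from h import *
go((400,-232,260,91.7))
```

```text
at [423.  -13.4 330.4] yaw 89.8 t 1.75 w 85.6 F [1.3 0.2 0.2]
(400, -232, 260, 91.7) -> 22.3 -218.7 70.4 -1.9
```

servo_tool(motion=[[[5,-50,0,0],[10,-100,0,0],[15,-150,0,-1],[20,-200,20,-2],[22,-219,50,-2],[22,-219,70,-2],[22,-219,70,-2],[22,-219,70,-2]]])

```text
time: 2.55
tcp_pos: [400.8, -230.3, 260.8]
tool_rot: [-0.0, -0.016, 1.0, 0.0]
ft_force: [0.4, -0.7, 1.3]
grip_width: 0.997
grip_force: 0.0
```

Run:
```python
from h import *
go()
s=snapshot("wrist");cv2.imwrite("pics/w0.png",s['image']);K,R,t=cam(s);print(K[0,0],(-R.T@t).round(),R.round(2),(s['depth']>0).mean())
```

```text
at [ 400.8 -230.3  260.8] yaw 91.8 t 2.55 w 85.2 F [ 0.4 -0.7  1.3]
410.60816002926225 [ 331. -232.  439.] [[-0.03  1.    0.  ]
 [ 0.96  0.03  0.27]
 [ 0.27  0.01 -0.96]] 0.996181640625
```

View pics/w0.png

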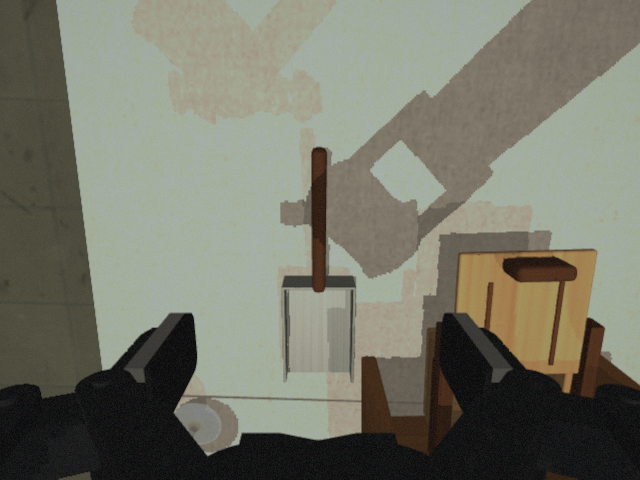

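The wrist view shows the handle from (319,150) to (319,290), the bowl spanning x 281-355 and y 278-380, the drawn lid with its pull at (540,268), and a wine glass at about (205,425).

Run:
```python
from h import *
s=snapshot("wrist");P=pts(s);hsv=cv2.cvtColor(s['image'],cv2.COLOR_BGR2HSV)
m=np.zeros((480,640),bool);m[140:300,300:345]=1
m&=(P[...,2]>25)&(P[...,2]<120)
q=P[m];
for x in range(340,500,15):
    k=q[(q[:,0]>x)&(q[:,0]<x+15)]
    if len(k)>5: print(x,np.median(k,0).round(1),np.ptp(k[:,1]).round())
g=P[270:390,275:362];k=g[(g[...,2]>28)&(g[...,2]<50)]
print('bowl',cv2.minAreaRect(k[:,:2].astype(np.float32)),k.min(0).round(),k.max(0).round())
for (u,v) in((540,262),(572,268),(510,268),(320,375),(320,155),(205,425)):print(u,v,P[v,u].round())
```

```text
340 [ 349.1 -230.4   71.1] 13.0
355 [ 362.2 -229.9   69.3] 14.0
370 [ 377.5 -229.4   65.9] 13.0
385 [ 392.2 -228.9   62.5] 13.0
400 [ 407.4 -228.5   59.1] 14.0
415 [ 422.3 -228.4   56. ] 13.0
430 [ 437.3 -227.9   52.5] 13.0
445 [ 452.3 -227.4   49.2] 13.0
460 [ 467.4 -226.6   45.5] 14.0
475 [ 485.  -224.8   38.9] 47.0
bowl ((531.7714233398438, -224.9479522705078), (133.0055694580078, 78.19568634033203), 1.7460463047027588) [ 465. -265.   28.] [ 599. -184.   48.]
540 262 [429. -45. 115.]
572 268 [431. -22. 123.]
510 268 [436. -67. 112.]
320 375 [ 616. -220.    1.]
320 155 [ 351. -229.   73.]
205 425 [ 688. -362.    6.]
```

Run:
```python
from h import *
go((372,-229.8,100),(372,-229.8,38))
```

```text
at [ 401.6 -230.6  262.3] yaw 91.9 t 2.65 w 85.7 F [-0.2 -0.1  0.7]
(372, -229.8, 100) -> 29.5 1.8 162.3 0
(372, -229.8, 38) -> 0.0 0.0 62.0 0
```

servo_tool(motion=[[[29,0,40,0],[29,0,80,0],[29,0,120,0],[29,0,160,0],[29,0,190,0],[29,0,210,0],[29,0,223,0],[29,0,223,0]]], gripper=45)

```text
time: 3.45
tcp_pos: [371.8, -230.8, 37.1]
tool_rot: [-0.001, -0.016, 1.0, 0.001]
ft_force: [-0.8, 0.1, 0.1]
grip_width: 0.528
grip_force: 0.0
```

servo_tool(motion=[[[0,0,0,0],[0,0,0,0],[0,0,0,0],[0,0,0,0],[0,0,0,0],[0,0,0,0],[0,0,0,0],[0,0,0,0]]], gripper=5, force=20)

```text
time: 4.25
tcp_pos: [371.8, -231.4, 37.5]
tool_rot: [-0.0, -0.016, 1.0, 0.0]
ft_force: [0.6, 0.3, -0.5]
grip_width: 0.058
grip_force: 0.0
```

servo_tool(motion=[[[0,0,-8,0],[0,0,-16,0],[0,0,-24,0],[0,0,-32,0],[0,0,-40,0],[0,0,-48,0],[0,0,-50,0],[0,0,-50,0]]])

```text
time: 5.05
tcp_pos: [372.0, -231.7, 88.0]
tool_rot: [0.0, -0.016, 1.0, -0.0]
ft_force: [0.6, 0.2, -1.5]
grip_width: 0.058
grip_force: 0.0
```

```bash
cat >> h.py <<'E'
def scoop(s,box):
    # handle slope & bowl data from wrist cam within world box
    P=pts(s);x0,x1,y0,y1=box;m=(P[...,0]>x0)&(P[...,0]<x1)&(P[...,1]>y0)&(P[...,1]<y1)&(P[...,2]>4)
    return P,m
E
python3 - <<'E'
from h import *
go()
s=snapshot("wrist");cv2.imwrite("pics/w1.png",s['image'])
for n in("side",):
    s=snapshot(n);cv2.imwrite("pics/s2.png",cv2.resize(s['image'][200:380,240:460],None,fx=3,fy=3))
E
```

```text
at [ 372.  -231.7   88. ] yaw 91.8 t 5.05 w 5.0 F [ 0.6  0.2 -1.5]
```

View pics/s2.png

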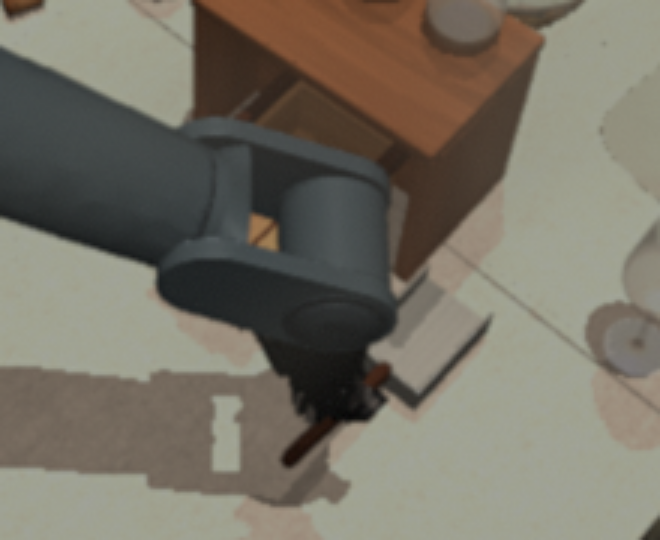

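View pics/w1.png

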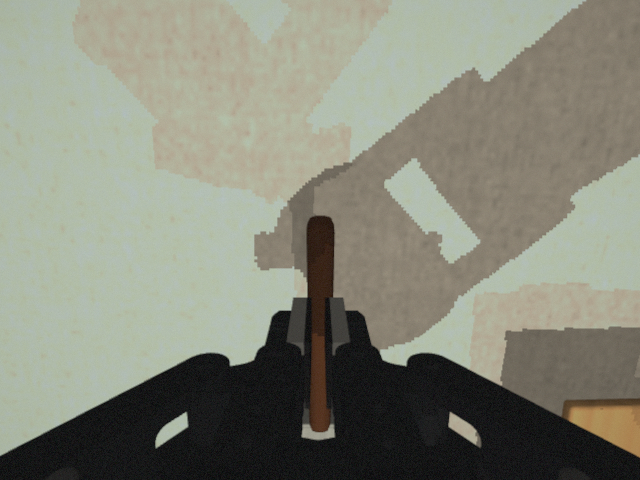

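The wrist view shows the handle end at (320,217) with the bar between the fingers. I'll check its height.

Run:
```python
from h import *
s=snapshot("wrist");P=pts(s)
for v in (222,240,260,280,300,310,320,350,370,390,410,425):print(v,P[v,320].round(),P[v,300].round())
go()
```

```text
222 [ 345. -230.   66.] [ 359. -242.   -0.]
240 [ 352. -230.   73.] [ 372. -242.   -1.]
260 [ 363. -229.   70.] [ 385. -242.    0.]
280 [ 375. -229.   67.] [ 400. -242.    0.]
300 [ 387. -229.   66.] [ 360. -237.  130.]
310 [ 393. -228.   65.] [ 359. -237.  139.]
320 [ 400. -228.   62.] [ 359. -236.  147.]
350 [ 421. -227.   57.] [ 359. -235.  167.]
370 [ 435. -227.   54.] [ 362. -235.  171.]
390 [ 451. -226.   51.] [ 368. -235.  170.]
410 [ 468. -226.   47.] [ 375. -235.  170.]
425 [ 482. -225.   43.] [ 378. -235.  171.]
at [ 371.6 -231.2   87.1] yaw 91.8 t 5.2 w 4.9 F [ 0.1  1.6 -0.2]
```

Run:
```python
from h import *
s=snapshot("wrist");P=pts(s);o=get_obs();T=np.array(o['tcp_pos'])
print('tcp px',proj(s,T),'grasp',proj(s,T+[0,0,18.7]))
v=s['image'][...,:].max(-1);m=(P[...,2]>75)
for z in range(80,180,10):
    k=P[(P[...,2]>z)&(P[...,2]<z+10)&(abs(P[...,1]+231)<60)]
    if len(k):print(z,len(k),k.min(0).round(),k.max(0).round())
print(s['depth'][300:460:20,320],s['depth'][300:460:20,335])
```

```text
tcp px [[315.61827165 288.35862615]] grasp [[315.43663163 304.5818566 ]]
120 187 [ 359. -245.  125.] [ 364. -216.  130.]
130 909 [ 359. -247.  130.] [ 365. -214.  140.]
140 1249 [ 358. -247.  140.] [ 382. -214.  150.]
150 1445 [ 359. -247.  150.] [ 382. -215.  160.]
160 2798 [ 356. -264.  160.] [ 383. -197.  170.]
170 10242 [ 355. -273.  170.] [ 381. -190.  180.]
[215.63304 222.60193 227.02669 235.24632 243.31184 252.23163 260.4362
  80.54946] [146.98265  129.73521  116.4548   106.574005 109.515724 110.63688
 112.190865  80.92278 ]
```

servo_tool(motion=[[[0,0,10,0],[0,0,20,0],[0,0,30,0],[0,0,40,0],[0,0,50,0],[0,0,60,0],[0,0,70,0],[0,0,76,0]]], gripper=45)

```text
time: 6.05
tcp_pos: [371.4, -231.1, 10.3]
tool_rot: [-0.0, -0.016, 1.0, 0.0]
ft_force: [-0.8, 0.1, 0.6]
grip_width: 0.526
grip_force: 0.0
```

servo_tool(motion=[[[0,0,0,0],[0,0,0,0],[0,0,0,0],[0,0,0,0],[0,0,0,0],[0,0,0,0],[0,0,0,0],[0,0,0,0]]], gripper=5, force=20)

```text
time: 6.85
tcp_pos: [372.0, -231.6, 11.7]
tool_rot: [0.0, -0.016, 1.0, -0.0]
ft_force: [0.0, 0.4, 0.5]
grip_width: 0.152
grip_force: 25.9
```

Run:
```python
from h import *
go();print(get_obs()['grip_force'])
s=snapshot("wrist");cv2.imwrite("pics/w2.png",s['image'])
```

```text
at [ 372.  -231.6   11.7] yaw 91.8 t 6.85 w 13.0 F [0.  0.4 0.5]
25.92657297849655
```

View pics/w2.png

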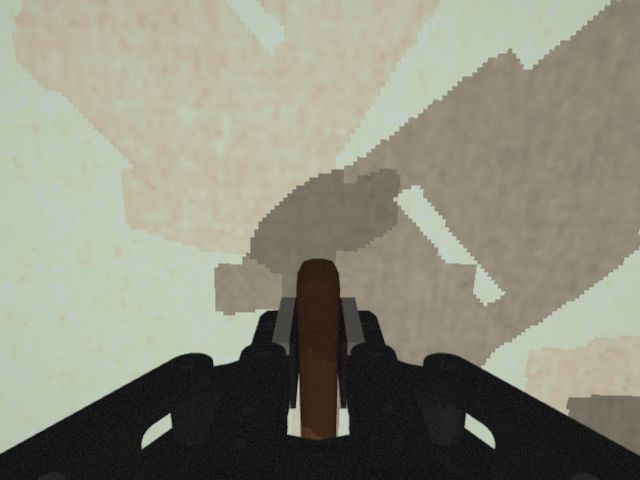

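The grip held this time: 13 mm opening at 26 N. The fingertips evidently sit about 38 mm higher than the reported TCP z, so I'll account for that. Next is the pivot test: raise the handle gently and see whether the nose stays down.

servo_tool(motion=[[[0,0,-8,0],[0,0,-16,0],[0,0,-24,0],[0,0,-32,0],[0,0,-40,0],[0,0,-48,0],[0,0,-50,0],[0,0,-50,0]]])

```text
time: 7.7
tcp_pos: [372.0, -231.7, 62.0]
tool_rot: [0.0, -0.016, 1.0, -0.0]
ft_force: [0.3, 0.5, -0.9]
grip_width: 0.162
grip_force: 25.7
```

```bash
cat >> h.py <<'E'
def bowl():
    """side camera: bowl extents of the scoop"""
    s=snapshot("side");P=pts(s);return s,P
def hang(n="x"):
    o=get_obs();T=np.array(o['tcp_pos']);s=snapshot("wrist");P=pts(s)
    k=[]
    for dx in range(-40,0,4):
        q=P[(abs(P[...,1]-T[1]-1)<5)&(abs(P[...,0]-T[0]-dx)<2)&(P[...,2]>25)&(P[...,2]<T[2]+110)]
        if len(q)>3:k.append((dx,np.median(q[:,2])))
    k=np.array(k);print('handle dx,z',k.round().tolist());
    s=snapshot("side");P=pts(s)
    q=P[(abs(P[...,1]-T[1]-4)<60)&(P[...,0]>T[0]+95)&(P[...,0]<T[0]+260)&(P[...,2]>4)&(P[...,1]<-180)]
    for x in range(100,250,12):
        z=q[abs(q[:,0]-T[0]-x)<6]
        if len(z)>3:print(x,'z',z[:,2].min().round(),np.median(z[:,2]).round(),z[:,2].max().round(),len(z))
    go();return s
E
python3 - <<'E'
from h import *
s=hang();cv2.imwrite("pics/s3.png",cv2.resize(s['image'][200:380,240:460],None,fx=3,fy=3))
E
```

```text
handle dx,z [[-28.0, 114.0], [-24.0, 122.0], [-20.0, 122.0], [-16.0, 122.0], [-12.0, 121.0], [-8.0, 120.0], [-4.0, 119.0]]
100 z 5.0 83.0 95.0 11
112 z 4.0 70.0 96.0 105
124 z 4.0 71.0 87.0 29
136 z 4.0 56.0 89.0 66
148 z 4.0 57.0 91.0 101
160 z 4.0 58.0 93.0 131
172 z 54.0 60.0 91.0 129
184 z 4.0 60.0 89.0 122
196 z 6.0 62.0 91.0 132
208 z 5.0 64.0 87.0 119
220 z 5.0 65.0 88.0 123
232 z 4.0 61.0 84.0 23
at [ 371.6 -231.2   61.2] yaw 91.8 t 7.8 w 13.5 F [-0.2  0.3 -1.4]
```

View pics/s3.png

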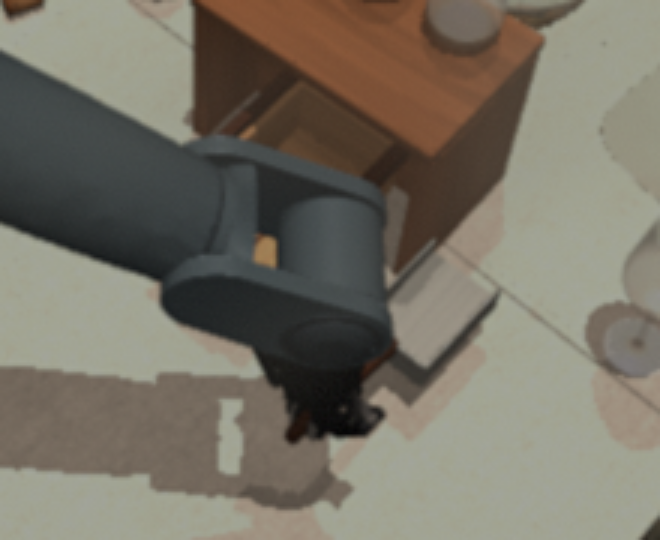

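servo_tool(motion=[[[0,0,10,0],[0,0,20,0],[0,0,30,0],[0,0,35,0],[0,0,35,0],[0,0,35,0],[0,0,35,0],[0,0,35,0]]], gripper=12.5)

```text
time: 8.6
tcp_pos: [372.2, -231.8, 27.0]
tool_rot: [0.0, -0.016, 1.0, -0.0]
ft_force: [0.2, -0.4, -0.8]
grip_width: 0.156
grip_force: 25.7
```

servo_tool(motion=[[[0,0,0,0],[0,0,0,0],[0,0,0,0],[0,0,0,0],[0,0,0,0],[0,0,0,0],[0,0,0,0],[0,0,0,0]]], gripper=13.2)

```text
time: 9.4
tcp_pos: [371.8, -231.4, 26.5]
tool_rot: [0.0, -0.016, 1.0, 0.0]
ft_force: [-0.1, 0.2, -1.3]
grip_width: 0.153
grip_force: 25.7
```

servo_tool(motion=[[[0,0,0,0],[0,0,0,0],[0,0,0,0],[0,0,0,0],[0,0,0,0],[0,0,0,0],[0,0,0,0],[0,0,0,0]]], gripper=13.6)

```text
time: 10.2
tcp_pos: [371.8, -231.5, 26.5]
tool_rot: [0.0, -0.016, 1.0, -0.0]
ft_force: [0.4, 0.3, -1.2]
grip_width: 0.157
grip_force: 15.7
```

Run:
```python
from h import *
hang();print(get_obs()['grip_force'])
```

```text
handle dx,z [[-28.0, 80.0], [-24.0, 87.0], [-20.0, 88.0], [-16.0, 87.0], [-12.0, 86.0], [-8.0, 85.0], [-4.0, 84.0]]
100 z 4.0 44.0 58.0 9
112 z 4.0 32.0 54.0 104
124 z 4.0 33.0 51.0 24
136 z 5.0 16.0 49.0 59
148 z 7.0 15.0 47.0 95
160 z 5.0 16.0 48.0 116
172 z 4.0 17.0 48.0 120
184 z 5.0 19.0 46.0 129
196 z 5.0 19.0 48.0 113
208 z 7.0 20.0 48.0 117
220 z 5.0 21.0 43.0 108
232 z 7.0 20.0 41.0 7
244 z 4.0 5.0 8.0 8
at [ 371.8 -231.5   26.5] yaw 91.8 t 10.3 w 13.9 F [ 1.2  0.1 -1.6]
15.713362991809845
```

The grip force follows the opening setpoint, and the nose starts to droop at about 15 N. I'll try 13.8 mm while lifting slowly.

servo_tool(motion=[[[0,0,-6,0],[0,0,-12,0],[0,0,-18,0],[0,0,-24,0],[0,0,-30,0],[0,0,-36,0],[0,0,-42,0],[0,0,-48,0]]], gripper=13.8)

```text
time: 11.1
tcp_pos: [371.8, -231.4, 75.0]
tool_rot: [0.0, -0.016, 1.0, -0.0]
ft_force: [1.0, 0.1, -1.4]
grip_width: 0.163
grip_force: 8.0
```

Run:
```python
from h import *
hang();print(get_obs()['grip_force'])
```

```text
handle dx,z [[-28.0, 131.0], [-24.0, 137.0], [-20.0, 141.0], [-16.0, 140.0], [-12.0, 138.0], [-8.0, 135.0], [-4.0, 133.0]]
100 z 4.0 57.0 79.0 137
112 z 4.0 61.0 70.0 20
124 z 7.0 32.0 64.0 42
136 z 5.0 29.0 61.0 82
148 z 5.0 26.0 61.0 75
160 z 6.0 25.0 58.0 83
172 z 5.0 22.0 49.0 95
184 z 4.0 20.0 46.0 112
196 z 4.0 18.0 41.0 101
208 z 6.0 16.0 42.0 38
220 z 5.0 5.0 6.0 7
232 z 4.0 5.0 9.0 8
244 z 4.0 5.0 8.0 12
at [ 372.3 -232.    75.5] yaw 91.8 t 11.2 w 14.1 F [-1.   1.1 -0.2]
8.069286793470383
```

servo_tool(motion=[[[0,0,10,0],[0,0,20,0],[0,0,30,0],[0,0,40,0],[0,0,50,0],[0,0,58,0],[0,0,63,0],[0,0,64,0]]])

```text
time: 12.0
tcp_pos: [371.6, -231.2, 9.9]
tool_rot: [-0.0, -0.016, 1.0, 0.0]
ft_force: [-0.6, 0.2, 1.4]
grip_width: 0.163
grip_force: 7.9
```

servo_tool(motion=[[[0,0,0,0],[0,0,0,0],[0,0,0,0],[0,0,0,0],[0,0,-10,0],[0,0,-60,0],[0,0,-110,0],[0,0,-160,0]]], gripper=45)

```text
time: 12.8
tcp_pos: [371.5, -231.1, 173.0]
tool_rot: [0.0, -0.016, 1.0, -0.0]
ft_force: [0.9, -0.9, -1.3]
grip_width: 0.527
grip_force: 0.0
```

```bash
cat >> h.py <<'E'
def corks(s,zmax=60,xr=(300,700),yr=(100,520),amin=25):
    P=pts(s);hsv=cv2.cvtColor(s['image'],cv2.COLOR_BGR2HSV)
    m=((hsv[...,1]>90)&(hsv[...,0]<22)&(P[...,2]>8)&(P[...,2]<zmax)&(P[...,0]>xr[0])&(P[...,0]<xr[1])&(P[...,1]>yr[0])&(P[...,1]<yr[1])).astype(np.uint8)
    n,l,st,c=cv2.connectedComponentsWithStats(m)
    for i in range(1,n):
        if st[i,4]>amin:
            q=P[l==i];(cx,cy),(a,b),an=cv2.minAreaRect(q[:,:2].astype(np.float32))
            w=q[:,:2]-q[:,:2].mean(0);ax=np.linalg.svd(w,full_matrices=False)[2][0]
            print(c[i].round(),st[i,4],'ctr',round(cx),round(cy),'z',q[:,2].mean().round(),q[:,2].max().round(),'size',round(a),round(b),'axis',np.degrees(np.arctan2(ax[1],ax[0])).round()%180)
E
python3 - <<'E'
from h import *
s=snapshot("side");P=pts(s);cv2.imwrite("pics/s4.png",s['image'])
corks(s)
q=P[(P[...,0]>480)&(P[...,0]<620)&(P[...,1]<-180)&(P[...,1]>-280)&(P[...,2]>28)&(P[...,2]<60)]
print(len(q),q.min(0),q.max(0));go((450,214,200,90),(397,214,150,4))
E
```

```text
[247. 200.] 76 ctr 556 355 z 19.0 30.0 size 18 44 axis 161.0
140 [ 481.83871414 -267.13446457   28.24624215] [ 600.32620846 -186.5903949    45.0150787 ]
at [ 375.6 -235.1  182.6] yaw 91.8 t 12.85 w 45.1 F [ 4.6 -2.7  6.6]
(450, 214, 200, 90) -> -88.7 446.5 -17.4 1.8
(397, 214, 150, 4) -> 53.0 -0.0 50.0 86.0
```

servo_tool(motion=[[[0,0,-50,0],[0,30,-90,0],[-10,75,-120,0],[-20,125,-140,0],[-30,175,-150,0],[-40,225,-150,0],[-45,275,-150,0],[-48,325,-150,0]]])

```text
time: 13.65
tcp_pos: [408.9, 84.5, 321.4]
tool_rot: [0.001, -0.016, 1.0, -0.0]
ft_force: [1.3, -0.9, -0.4]
grip_width: 0.525
grip_force: 0.0
```

servo_tool(motion=[[[0,50,0,0],[0,100,0,0],[0,150,0,0],[0,200,0,0],[0,230,0,0],[0,230,0,0],[0,230,0,0],[0,230,0,0]]])

```text
time: 14.45
tcp_pos: [401.9, 311.4, 320.7]
tool_rot: [0.0, -0.015, 1.0, -0.0]
ft_force: [0.3, -0.5, 0.2]
grip_width: 0.53
grip_force: 0.0
```

Run:
```python
from h import *
go()
s=snapshot("wrist");cv2.imwrite("pics/w3.png",s['image']);corks(s)
```

```text
at [401.9 311.4 320.7] yaw 91.7 t 14.45 w 45.3 F [ 0.3 -0.5  0.2]
[237. 190.] 737 ctr 400 218 z 22.0 26.0 size 22 45 axis 94.0
[337. 223.] 681 ctr 436 336 z 22.0 27.0 size 23 45 axis 139.0
[405. 262.] 678 ctr 483 422 z 22.0 27.0 size 46 22 axis 50.0
[350. 316.] 623 ctr 557 358 z 22.0 26.0 size 23 46 axis 160.0
[151. 344.] 923 ctr 605 109 z 33.0 60.0 size 76 7 axis 5.0
```

View pics/w3.png

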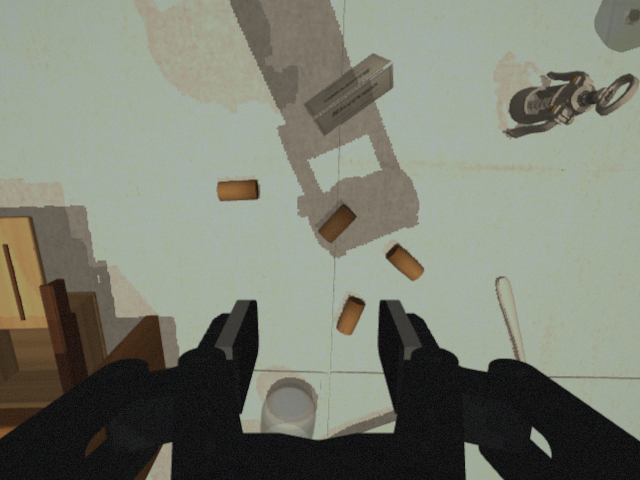

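The view shows four corks at (237,190), (337,223), (405,262) and (350,316), the tumbler at (290,410), and the name card and corkscrew, which are clear of my paths.

servo_tool(motion=[[[1,-20,40,8],[2,-40,80,16],[3,-60,120,24],[4,-80,160,32],[5,-93,200,40],[5,-93,230,48],[5,-93,250,56],[5,-93,260,64]]], gripper=45)

```text
time: 15.3
tcp_pos: [398.5, 217.5, 58.6]
tool_rot: [-0.001, 0.52, 0.854, -0.001]
ft_force: [0.2, -0.2, -0.3]
grip_width: 0.525
grip_force: 0.0
```

servo_tool(motion=[[[0,0,0,8],[0,0,0,16],[0,0,0,23.7],[0,0,15,23.7],[0,0,35,23.7],[0,0,55,23.7],[0,0,65,23.7],[0,0,65,23.7]]])

```text
time: 16.1
tcp_pos: [398.8, 218.2, -5.5]
tool_rot: [-0.001, 0.682, 0.731, -0.001]
ft_force: [0.0, -0.1, 0.4]
grip_width: 0.53
grip_force: 0.0
```

Run:
```python
from h import *
go((400,218,-33,4))
s=snapshot("wrist");P=pts(s);o=get_obs();T=np.array(o['tcp_pos'])
for z in range(5,80,5):
    k=P[(abs(P[...,2]-z)<2.5)&(abs(P[...,1]-T[1])<70)&(abs(P[...,0]-T[0])<60)]
    if len(k):print(z,len(k),k.min(0).round(),k.max(0).round())
corks(s,xr=(340,460),yr=(150,290))
```

```text
at [398.8 218.2  -5.5] yaw 4.0 t 16.1 w 45.3 F [ 0.  -0.1  0.4]
(400, 218, -33, 4) -> -0.3 1.2 27.5 0.0
5 20112 [340. 153.   3.] [460. 289.   7.]
10 238 [363. 239.   8.] [410. 288.  12.]
15 469 [388. 195.  13.] [413. 242.  17.]
20 2164 [388. 194.  18.] [412. 241.  22.]
25 3384 [391. 195.  23.] [409. 241.  26.]
30 15 [375. 209.  32.] [421. 224.  32.]
35 258 [368. 207.  33.] [426. 232.  37.]
40 593 [361. 206.  38.] [433. 233.  42.]
45 706 [361. 207.  43.] [433. 233.  47.]
50 814 [361. 206.  48.] [433. 233.  52.]
55 890 [361. 207.  53.] [434. 233.  57.]
60 1001 [361. 207.  58.] [433. 233.  62.]
65 833 [364. 207.  63.] [433. 233.  67.]
70 1524 [363. 207.  68.] [431. 234.  72.]
75 1049 [347. 220.  73.] [447. 235.  77.]
[325. 306.] 6070 ctr 401 218 z 22.0 26.0 size 23 46 axis 95.0
```

Confirmed: the tip is at about 33 mm when the reading is -5.5.

servo_tool(motion=[[[0,2,8,0],[0,2,16,0],[0,2,22,0],[0,2,26,0],[0,2,28,0],[0,2,28,0],[0,2,28,0],[0,2,28,0]]])

```text
time: 16.95
tcp_pos: [402.0, 219.4, -32.3]
tool_rot: [0.0, 0.681, 0.732, 0.0]
ft_force: [0.2, 0.5, -0.5]
grip_width: 0.528
grip_force: 0.0
```

servo_tool(motion=[[[0,0,0,0],[0,0,0,0],[0,0,0,0],[0,0,0,0],[0,0,0,0],[0,0,-40,0],[0,0,-90,0],[0,0,-140,0]]], gripper=15, force=25)

```text
time: 17.75
tcp_pos: [400.6, 219.0, 108.2]
tool_rot: [-0.001, 0.681, 0.732, -0.001]
ft_force: [1.1, -0.4, -0.0]
grip_width: 0.274
grip_force: 25.2
```

Run:
```python
from h import *
go((400,218,240,1.7),(400,0,240,1.7),(400,-200,240,1.7),(513,-226,120,1.7),(513,-226,0,1.7))
```

```text
at [400.6 219.  108.2] yaw 4.1 t 17.75 w 23.4 F [ 1.1 -0.4 -0. ]
(400, 218, 240, 1.7) -> -1.0 -0.7 -131.8 2.4
(400, 0, 240, 1.7) -> -217.9 -6.5 0.0 -0.0
(400, -200, 240, 1.7) -> -199.9 -5.9 0.0 -0.0
(513, -226, 120, 1.7) -> -29.3 112.2 120.0 -0.0
(513, -226, 0, 1.7) -> 0.0 0.0 120.0 -0.0
```

servo_tool(motion=[[[-20,0,-45,2.4],[-60,-3,-80,2.4],[-110,-6,-120,2.4],[-160,-6,-130,2.4],[-210,-6,-130,2.4],[-260,-6,-130,2.4],[-310,-6,-130,2.4],[-360,-6,-130,2.4]]])

```text
time: 18.55
tcp_pos: [419.9, -126.0, 237.3]
tool_rot: [0.0, 0.697, 0.717, 0.0]
ft_force: [0.6, 0.4, 0.1]
grip_width: 0.269
grip_force: 25.2
```

servo_tool(motion=[[[-35,20,0,0],[-70,55,30,0],[-84,100,60,0],[-84,100,80,0],[-84,100,100,0],[-84,100,120,0],[-84,100,130,0],[-84,100,130,0]]])

```text
time: 19.35
tcp_pos: [521.6, -204.3, 105.6]
tool_rot: [-0.002, 0.697, 0.718, -0.0]
ft_force: [0.3, 0.0, -0.6]
grip_width: 0.268
grip_force: 25.2
```

```bash
cat >> h.py <<'E'
def scp(n="wrist"):
    s=snapshot(n);P=pts(s)
    m=(P[...,0]>440)&(P[...,0]<640)&(P[...,1]<-165)&(P[...,1]>-300)&(P[...,2]>30)&(P[...,2]<50)
    q=P[m];
    for x in range(470,620,15):
        k=q[abs(q[:,0]-x)<7]
        if len(k)>5:
            print(x,len(k),'y',k[:,1].min().round(),k[:,1].max().round(),'z',k[:,2].max().round())
    go();return s
E
python3 - <<'E'
from h import *
s=scp();cv2.imwrite("pics/w4.png",s['image']);scp("side")
E
```

```text
470 606 y -233.0 -219.0 z 49.0
485 941 y -244.0 -187.0 z 45.0
500 180 y -190.0 -186.0 z 41.0
515 165 y -190.0 -186.0 z 40.0
530 159 y -188.0 -185.0 z 41.0
545 160 y -188.0 -185.0 z 40.0
560 159 y -188.0 -184.0 z 41.0
575 273 y -262.0 -184.0 z 41.0
590 437 y -261.0 -165.0 z 50.0
605 30 y -260.0 -185.0 z 39.0
at [ 522.5 -204.8  107.1] yaw 1.7 t 19.4 w 23.5 F [ 0.6 -0.8  0.2]
470 26 y -236.0 -222.0 z 49.0
485 69 y -267.0 -189.0 z 46.0
500 18 y -266.0 -189.0 z 41.0
515 13 y -266.0 -188.0 z 41.0
530 15 y -266.0 -187.0 z 42.0
545 14 y -264.0 -187.0 z 42.0
560 13 y -264.0 -188.0 z 43.0
575 7 y -264.0 -188.0 z 40.0
590 6 y -264.0 -259.0 z 40.0
at [ 523.1 -205.2  108.2] yaw 1.7 t 19.45 w 23.0 F [-0.8 -1.1  0.5]
```

View pics/w4.png

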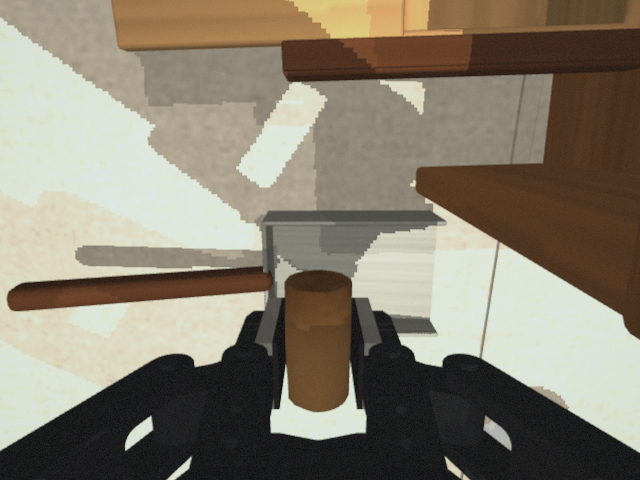

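The wrist view shows the cork over the bowl's back half. The bowl spans about (265,215) to (440,335), and I need to shift -21 mm in y.

servo_tool(motion=[[[-10,3,30,0],[-21,5,60,0],[-21,5,85,0],[-21,5,100,0],[-21,5,115,0],[-21,5,122,0],[-21,5,125,0],[-21,5,125,0]]])

```text
time: 20.25
tcp_pos: [528.9, -226.1, -17.1]
tool_rot: [0.0, 0.696, 0.718, 0.0]
ft_force: [0.7, 0.1, -0.3]
grip_width: 0.271
grip_force: 25.2
```

servo_tool(motion=[[[0,0,0,0],[0,0,0,0],[0,0,0,0],[0,0,-20,0],[0,0,-50,0],[0,-20,-100,0],[20,-60,-150,0],[60,-90,-200,0]]], gripper=36)

```text
time: 21.05
tcp_pos: [455.5, -189.1, 155.3]
tool_rot: [0.001, 0.697, 0.717, 0.0]
ft_force: [0.8, 0.8, 1.3]
grip_width: 0.422
grip_force: 0.0
```

Run:
```python
from h import *
go((435,0,250,40),(435,200,250,49),(437,336,60,49));corks(snapshot("side"))
corks(snapshot("wrist"),xr=(470,620),yr=(-280,-170))
```

```text
at [ 455.5 -189.1  155.3] yaw 1.6 t 21.05 w 36.0 F [0.8 0.8 1.3]
(435, 0, 250, 40) -> 189.6 -15.1 -94.7 -38.4
(435, 200, 250, 49) -> 153.2 128.6 0.0 -9.0
(437, 336, 60, 49) -> 87.7 104.0 190.0 -0.0
[366. 273.] 1862 ctr 491 -228 z 31.0 47.0 size 43 45 axis 104.0
```

servo_tool(motion=[[[20,-5,-45,-6],[65,-5,-70,-12],[115,-5,-80,-18],[165,-5,-80,-24],[215,-5,-80,-30],[265,-5,-80,-36],[315,-5,-80,-42],[365,-5,-80,-47.4]]], gripper=45)

```text
time: 21.95
tcp_pos: [440.0, 175.9, 232.9]
tool_rot: [0.0, 0.347, 0.938, 0.0]
ft_force: [0.8, 0.7, 0.2]
grip_width: 0.531
grip_force: 0.0
```

Run:
```python
from h import *
go((437,336,30,49));corks(snapshot("wrist"))
```

```text
at [440.  175.9 232.9] yaw 49.3 t 21.95 w 45.3 F [0.8 0.7 0.2]
(437, 336, 30, 49) -> 106.6 119.6 202.9 0.3
[560.  66.] 1541 ctr 484 422 z 22.0 27.0 size 47 21 axis 49.0
[450.  89.] 1378 ctr 437 336 z 22.0 27.0 size 24 44 axis 139.0
[543. 176.] 1296 ctr 557 358 z 21.0 27.0 size 23 45 axis 160.0
[364. 364.] 963 ctr 597 108 z 36.0 60.0 size 60 7 axis 6.0
```

servo_tool(motion=[[[33,37,0,0],[66,74,20,0],[95,107,60,0],[107,120,100,0],[107,120,145,0],[107,120,185,0],[107,120,210,0],[107,120,225,0]]])

```text
time: 22.8
tcp_pos: [436.2, 333.7, 4.8]
tool_rot: [-0.002, 0.349, 0.937, -0.002]
ft_force: [-0.8, -1.1, -0.5]
grip_width: 0.529
grip_force: 0.0
```

servo_tool(motion=[[[0,0,12,0],[0,0,24,0],[0,0,34,0],[0,0,39,0],[0,0,41,0],[0,0,41,0],[0,0,41,0],[0,0,41,0]]])

```text
time: 23.6
tcp_pos: [438.4, 334.8, -32.3]
tool_rot: [0.0, 0.349, 0.937, 0.0]
ft_force: [-0.3, 0.5, -1.1]
grip_width: 0.526
grip_force: 0.0
```

servo_tool(motion=[[[0,0,0,0],[0,0,0,0],[0,0,0,0],[0,0,0,0],[0,0,-30,8],[0,0,-80,16],[0,0,-130,24],[0,0,-180,32]]], gripper=15)

```text
time: 24.4
tcp_pos: [437.5, 334.3, 148.6]
tool_rot: [-0.0, 0.596, 0.803, -0.0]
ft_force: [0.3, 0.4, -0.8]
grip_width: 0.274
grip_force: 25.8
```

Run:
```python
from h import *
go((437,336,240),(440,-140,240,1.7),(540,-225,80,1.7))
```

```text
at [437.5 334.3 148.6] yaw 16.8 t 24.4 w 23.4 F [ 0.3  0.4 -0.8]
(437, 336, 240) -> 1.8 0.1 -91.4 0
(440, -140, 240, 1.7) -> -456.6 -134.5 0.0 15.1
(540, -225, 80, 1.7) -> -87.9 97.4 160.0 -0.0
```

servo_tool(motion=[[[-30,-9,-40,7],[-75,-23,-70,15],[-122,-37,-90,15],[-170,-51,-90,15],[-218,-66,-90,15],[-266,-80,-90,15],[-314,-95,-90,15],[-362,-109,-90,15]]])

```text
time: 25.2
tcp_pos: [439.7, -35.9, 237.0]
tool_rot: [0.0, 0.694, 0.72, 0.0]
ft_force: [-0.0, 0.2, 0.4]
grip_width: 0.272
grip_force: 25.8
```

Run:
```python
from h import *
go((440,-180,235,1.7),(532,-225.5,80,1.7))
```

```text
at [439.7 -35.9 237. ] yaw 2.1 t 25.2 w 23.2 F [-0.   0.2  0.4]
(440, -180, 235, 1.7) -> -144.0 -5.0 2.0 0.4
(532, -225.5, 80, 1.7) -> -48.2 90.6 155.0 -0.0
```

servo_tool(motion=[[[-48,0,0,0],[-96,0,0,0],[-144,0,10,0],[-180,30,30,0],[-190,70,60,0],[-190,86,100,0],[-190,86,130,0],[-190,86,130,0]]])

```text
time: 26.0
tcp_pos: [529.8, -218.5, 101.3]
tool_rot: [-0.006, 0.694, 0.72, -0.001]
ft_force: [-1.6, 0.3, -0.5]
grip_width: 0.271
grip_force: 25.8
```

Run:
```python
from h import *
s=scp();cv2.imwrite("pics/w5.png",s['image']);go((545,-225.5,-16,1.7))
```

```text
470 638 y -234.0 -219.0 z 48.0
485 1211 y -260.0 -187.0 z 46.0
500 616 y -261.0 -186.0 z 40.0
515 156 y -189.0 -186.0 z 40.0
530 159 y -189.0 -185.0 z 40.0
545 163 y -188.0 -185.0 z 40.0
560 164 y -188.0 -184.0 z 40.0
575 265 y -262.0 -184.0 z 40.0
590 442 y -262.0 -165.0 z 50.0
605 30 y -261.0 -186.0 z 40.0
at [ 531.5 -219.7  104.6] yaw 2.1 t 26.05 w 23.1 F [-0.1 -0.1  1. ]
at [ 531.5 -219.7  104.6] yaw 2.1 t 26.05 w 23.1 F [-0.1 -0.1  1. ]
(545, -225.5, -16, 1.7) -> -6.3 13.3 120.6 0.4
```

View pics/w5.png

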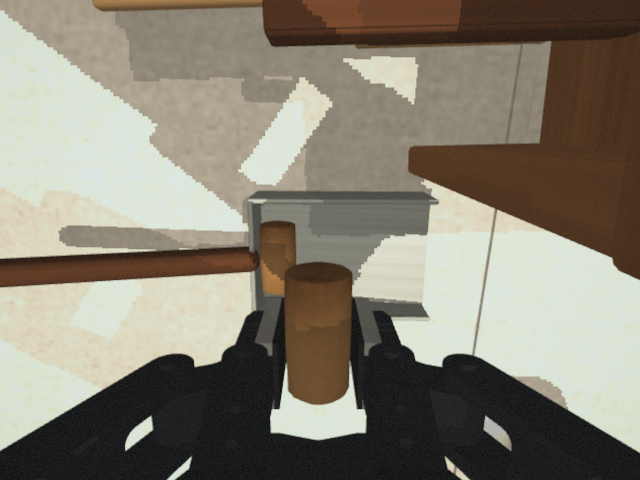

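The first cork has rolled to the bowl's back, at (278,258). I'll place the second one ahead of it.

servo_tool(motion=[[[-9,8,30,0],[-9,9,60,0],[-9,9,85,0],[-9,9,100,0],[-9,9,112,0],[-9,9,118,0],[-9,9,120,0],[-9,9,120,0]]])

```text
time: 26.85
tcp_pos: [543.0, -229.8, -12.1]
tool_rot: [0.001, 0.694, 0.72, 0.0]
ft_force: [-0.4, 0.0, -0.5]
grip_width: 0.267
grip_force: 25.8
```

servo_tool(motion=[[[0,0,0,0],[0,0,0,0],[0,0,0,0],[0,0,-20,0],[0,0,-60,0],[0,-20,-110,0],[20,-60,-160,0],[60,-100,-210,0]]], gripper=36)

```text
time: 27.65
tcp_pos: [465.6, -194.8, 168.3]
tool_rot: [0.001, 0.694, 0.72, 0.0]
ft_force: [0.1, -0.3, 0.5]
grip_width: 0.421
grip_force: 0.0
```

Run:
```python
from h import *
go((440,200,240,-41),(484,422,60,-41))
```

```text
at [ 465.6 -194.8  168.3] yaw 2.0 t 27.65 w 36.0 F [ 0.1 -0.3  0.5]
(440, 200, 240, -41) -> 395.5 -11.6 -71.7 43.0
(484, 422, 60, -41) -> 196.4 -112.4 180.0 -0.0
```

servo_tool(motion=[[[25,-10,-40,0],[70,-12,-70,6],[118,-12,-75,12],[166,-12,-75,20],[215,-12,-75,28],[263,-12,-75,36],[312,-12,-75,43],[360,-12,-75,43]]], gripper=45)

```text
time: 28.45
tcp_pos: [441.5, 143.6, 241.3]
tool_rot: [0.0, 0.91, 0.414, 0.001]
ft_force: [1.3, 0.4, 0.2]
grip_width: 0.53
grip_force: 0.0
```

Run:
```python
from h import *
corks(snapshot("wrist"));corks(snapshot("side"));go((484,422,8,-41),(484,422,-33,-41))
```

```text
[509.  92.] 2401 ctr 634 111 z 36.0 60.0 size 132 8 axis 4.0
[218. 201.] 72 ctr 484 421 z 20.0 31.0 size 45 17 axis 49.0
[251. 199.] 31 ctr 567 348 z 19.0 28.0 size 20 13 axis 16.0
at [440.6 147.  241.1] yaw -40.5 t 28.55 w 44.7 F [-0.6 -0.6  0. ]
(484, 422, 8, -41) -> 237.4 -145.5 233.1 0.5
(484, 422, -33, -41) -> 0.0 0.0 41.0 -0.0
```

servo_tool(motion=[[[42,-26,10,0],[83,-51,20,0],[124,-76,40,0],[165,-101,60,0],[203,-124,85,0],[230,-141,120,0],[238,-145.5,160,0.5],[238,-145.5,190,0.5]]])

```text
time: 29.35
tcp_pos: [486.9, 417.9, 47.9]
tool_rot: [0.0, 0.911, 0.412, -0.001]
ft_force: [-0.2, -1.0, -0.2]
grip_width: 0.524
grip_force: 0.0
```

Run:
```python
from h import *
corks(snapshot("wrist"));go((484,422,-33,-41))
```

```text
[311. 261.] 3598 ctr 484 423 z 22.0 26.0 size 46 23 axis 50.0
[493. 258.] 3953 ctr 558 360 z 21.0 27.0 size 23 45 axis 161.0
at [483.6 415.1  42.5] yaw -41.4 t 29.4 w 45.1 F [-2.1 -2.2 -4.2]
(484, 422, -33, -41) -> 5.5 -4.3 75.5 -0.4
```

servo_tool(motion=[[[0,0,10,0],[0,0,20,0],[0,0,30,0],[0,0,40,0],[0,0,45,0],[0,0,45,0],[0,0,45,0],[0,0,45,0]]])

```text
time: 30.2
tcp_pos: [488.0, 417.7, 6.5]
tool_rot: [-0.0, 0.911, 0.412, 0.001]
ft_force: [1.1, -0.5, -0.4]
grip_width: 0.525
grip_force: 0.0
```

Run:
```python
from h import *
corks(snapshot("wrist"));go((484,422.5,-33,-41))
```

```text
[307. 290.] 5372 ctr 485 423 z 22.0 27.0 size 46 23 axis 50.0
[529. 287.] 6143 ctr 558 360 z 21.0 27.0 size 23 45 axis 161.0
at [488.  417.7   6.5] yaw -41.4 t 30.25 w 44.9 F [ 0.5 -0.5 -0.9]
(484, 422.5, -33, -41) -> 1.0 -6.2 39.5 -0.4
```

servo_tool(motion=[[[1,-6,5,0],[1,-6,15,0],[1,-6,25,0],[1,-6,34,0],[1,-6,38,0],[1,-6,39.5,0],[1,-6,39.5,0],[1,-6,39.5,0]]])

```text
time: 31.05
tcp_pos: [484.1, 422.3, -33.3]
tool_rot: [-0.0, 0.911, 0.412, 0.0]
ft_force: [0.4, 0.2, 0.6]
grip_width: 0.525
grip_force: 0.0
```

servo_tool(motion=[[[0,0,0,0],[0,0,0,0],[0,0,0,0],[0,0,0,0],[0,0,-30,-8],[0,0,-80,-16],[0,0,-130,-24],[0,0,-180,-32]]], gripper=15)

```text
time: 31.85
tcp_pos: [483.2, 421.8, 147.8]
tool_rot: [-0.0, 0.761, 0.649, -0.0]
ft_force: [0.0, 0.9, -0.2]
grip_width: 0.268
grip_force: 25.2
```

Run:
```python
from h import *
go((440,100,240,1.7),(440,-150,240,1.7),(532,-225.5,80,1.7))
```

```text
at [483.2 421.8 147.8] yaw -9.1 t 31.85 w 22.9 F [ 0.   0.9 -0.2]
(440, 100, 240, 1.7) -> -324.6 8.0 -92.2 -10.8
(440, -150, 240, 1.7) -> -249.9 -7.4 0.0 -0.0
(532, -225.5, 80, 1.7) -> -78.2 89.7 160.0 -0.0
```

servo_tool(motion=[[[-30,0,-40,-6],[-75,2,-70,-10.8],[-122,4,-92,-10.8],[-170,6,-92,-10.8],[-218,8,-92,-10.8],[-266,10,-92,-10.8],[-314,12,-92,-10.8],[-364,15,-92,-10.8]]])

```text
time: 32.65
tcp_pos: [438.3, 59.1, 238.2]
tool_rot: [0.0, 0.698, 0.716, 0.0]
ft_force: [1.8, 0.4, 0.1]
grip_width: 0.274
grip_force: 25.2
```

servo_tool(motion=[[[-48,0,0,0],[-96,-3,0,0],[-144,-4,0,0],[-192,-5,0,0],[-240,0,0,0],[-275,30,20,0],[-278,70,50,0],[-278,82,90,0]]])

```text
time: 33.45
tcp_pos: [531.2, -217.7, 149.0]
tool_rot: [0.003, 0.699, 0.715, 0.001]
ft_force: [0.1, 0.1, -0.5]
grip_width: 0.274
grip_force: 25.2
```

Run:
```python
from h import *
s=scp();cv2.imwrite("pics/w6.png",s['image']);go((550,-229,2,1.7))
corks(s,xr=(470,620),yr=(-270,-170),zmax=70)
```

```text
470 445 y -234.0 -219.0 z 48.0
485 901 y -264.0 -187.0 z 46.0
500 572 y -264.0 -186.0 z 41.0
515 349 y -243.0 -186.0 z 40.0
530 863 y -242.0 -185.0 z 40.0
545 103 y -188.0 -185.0 z 40.0
560 212 y -262.0 -184.0 z 40.0
575 249 y -262.0 -184.0 z 40.0
590 306 y -262.0 -165.0 z 50.0
605 19 y -261.0 -258.0 z 39.0
at [ 526.6 -213.8  139.5] yaw 1.4 t 33.5 w 22.7 F [-4.2  2.6 -4.8]
at [ 526.6 -213.8  139.5] yaw 1.4 t 33.5 w 22.7 F [-4.2  2.6 -4.8]
(550, -229, 2, 1.7) -> -15.8 23.0 137.5 -0.3
[272. 240.] 2372 ctr 492 -229 z 31.0 47.0 size 43 45 axis 131.0
[313. 236.] 1516 ctr 527 -225 z 31.0 36.0 size 23 38 axis 93.0
```

View pics/w6.png

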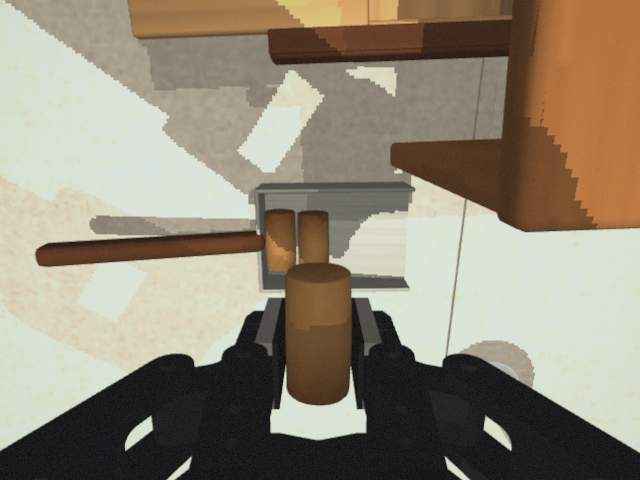

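Corks 1 and 2 sit side by side at the back, at (280,240) and (313,237). The third goes ahead of them.

servo_tool(motion=[[[-5,10,30,0],[-11,22,60,0],[-12,29,90,0],[-12,29,115,0],[-12,29,130,0],[-12,29,138,0],[-12,29,138,0],[-12,29,138,0]]])

```text
time: 34.3
tcp_pos: [558.0, -227.1, 11.7]
tool_rot: [0.001, 0.698, 0.716, 0.0]
ft_force: [-0.5, 1.0, 0.1]
grip_width: 0.273
grip_force: 25.2
```

Run:
```python
from h import *
go((560,-228,-4,1.7))
```

```text
at [ 558.  -227.1   11.7] yaw 1.4 t 34.3 w 23.3 F [-0.5  1.   0.1]
(560, -228, -4, 1.7) -> -1.0 2.0 15.7 -0.3
```

servo_tool(motion=[[[-1,2,5,0],[-1,2,10,0],[-1,2,14,0],[-1,2,16,0],[-1,2,16,0],[-1,2,16,0],[-1,2,16,0],[-1,2,16,0]]])

```text
time: 35.1
tcp_pos: [559.3, -227.6, -5.5]
tool_rot: [0.0, 0.698, 0.716, 0.0]
ft_force: [0.3, 0.5, 0.0]
grip_width: 0.269
grip_force: 25.2
```

servo_tool(motion=[[[0,0,0,0],[0,0,0,0],[0,0,0,0],[0,0,-20,0],[0,0,-60,0],[0,-30,-110,0],[20,-70,-160,0],[60,-115,-210,0]]], gripper=30)

```text
time: 35.9
tcp_pos: [473.5, -194.2, 171.2]
tool_rot: [0.001, 0.699, 0.715, 0.0]
ft_force: [0.4, -0.3, 0.5]
grip_width: 0.352
grip_force: 0.0
```

Run:
```python
from h import *
go((440,160,240,40),(558,360,60,71))
```

```text
at [ 473.5 -194.2  171.2] yaw 1.3 t 35.9 w 30.0 F [ 0.4 -0.3  0.5]
(440, 160, 240, 40) -> 354.8 -25.3 -68.8 -38.7
(558, 360, 60, 71) -> 77.4 219.0 180.0 -31.0
```

servo_tool(motion=[[[25,-15,-40,0],[68,-30,-70,-8],[116,-30,-75,-16],[164,-30,-75,-24],[212,-30,-75,-32],[260,-30,-75,-40],[308,-30,-75,-48],[356,-28,-75,-56]]], gripper=45)

```text
time: 36.7
tcp_pos: [436.7, 163.7, 244.3]
tool_rot: [0.001, 0.278, 0.961, 0.0]
ft_force: [0.7, -0.5, 0.4]
grip_width: 0.527
grip_force: 0.0
```

Run:
```python
from h import *
corks(snapshot("wrist"));corks(snapshot("side"));go((545,350,60,71),(558,360,8,71))
```

```text
[546. 203.] 1170 ctr 556 357 z 21.0 26.0 size 22 45 axis 160.0
[363. 374.] 1272 ctr 622 110 z 35.0 60.0 size 112 7 axis 4.0
[244. 201.] 39 ctr 545 357 z 19.0 28.0 size 19 21 axis 174.0
at [436.2 166.3 244.1] yaw 58.0 t 36.8 w 44.6 F [-0.1 -0.9  0.5]
(545, 350, 60, 71) -> 5.2 213.4 184.1 -13.0
(558, 360, 8, 71) -> -9.0 13.7 52.0 -0.0
```

servo_tool(motion=[[[0,45,10,-7],[0,90,20,-12.5],[0,135,40,-12.5],[0,180,60,-12.5],[0,215,90,-12.5],[0,227,130,-12.5],[0,227,170,-12.5],[0,227,190,-12.5]]])

```text
time: 37.6
tcp_pos: [557.4, 351.6, 49.1]
tool_rot: [-0.003, 0.175, 0.985, -0.002]
ft_force: [0.4, -1.1, -0.7]
grip_width: 0.525
grip_force: 0.0
```

servo_tool(motion=[[[0,0,15,0],[0,0,30,0],[0,0,40,0],[0,0,45,0],[0,0,45,0],[0,0,45,0],[0,0,45,0],[0,0,45,0]]])

```text
time: 38.4
tcp_pos: [560.1, 353.2, 9.8]
tool_rot: [0.001, 0.174, 0.985, 0.0]
ft_force: [-0.1, -0.7, 0.3]
grip_width: 0.528
grip_force: 0.0
```

Run:
```python
from h import *
corks(snapshot("wrist"));go((558,359.5,-33,70.5))
```

```text
[327. 283.] 5204 ctr 558 359 z 22.0 26.0 size 23 46 axis 160.0
at [559.9 353.1   9.6] yaw 69.9 t 38.45 w 44.6 F [-0.6  0.5  0.2]
(558, 359.5, -33, 70.5) -> 4.0 5.3 42.6 -0.6
```

servo_tool(motion=[[[4,5,5,0],[4,5,15,0],[4,5,25,0],[4,5,34,0],[4,5,40,0],[4,5,42.5,0],[4,5,42.5,0],[4,5,42.5,0]]])

```text
time: 39.25
tcp_pos: [557.8, 359.1, -33.3]
tool_rot: [0.0, 0.174, 0.985, 0.0]
ft_force: [1.1, 0.0, 0.2]
grip_width: 0.524
grip_force: 0.0
```

servo_tool(motion=[[[0,0,0,0],[0,0,0,0],[0,0,0,0],[0,0,0,0],[0,0,-30,8],[0,0,-80,16],[0,0,-130,24],[0,0,-180,32]]], gripper=15)

```text
time: 40.05
tcp_pos: [556.9, 358.8, 147.9]
tool_rot: [-0.0, 0.442, 0.897, -0.0]
ft_force: [1.2, -0.3, 0.2]
grip_width: 0.275
grip_force: 25.4
```

Run:
```python
from h import *
go((440,100,240,1.7),(440,-150,240,1.7),(532,-225.5,80,1.7))
```

```text
at [556.9 358.8 147.9] yaw 37.6 t 40.05 w 23.4 F [ 1.2 -0.3  0.2]
(440, 100, 240, 1.7) -> -133.8 -250.5 -92.1 35.9
(440, -150, 240, 1.7) -> -249.9 -7.4 0.0 -0.0
(532, -225.5, 80, 1.7) -> -78.2 89.7 160.0 -0.0
```

servo_tool(motion=[[[-20,-35,-40,7],[-43,-72,-70,14],[-67,-111,-92,21],[-91,-151,-92,28],[-115,-191,-92,35.9],[-139,-231,-92,35.9],[-160,-267,-92,35.9],[-165,-275,-92,35.9]]])

```text
time: 40.85
tcp_pos: [440.6, 57.3, 238.3]
tool_rot: [0.0, 0.696, 0.718, -0.0]
ft_force: [-0.3, 0.3, -0.2]
grip_width: 0.272
grip_force: 25.4
```

servo_tool(motion=[[[-48,0,0,0],[-96,-3,0,0],[-144,-4,0,0],[-192,-5,0,0],[-240,0,0,0],[-275,30,20,0],[-285,70,50,0],[-285,82,90,0]]])

```text
time: 41.65
tcp_pos: [537.8, -224.5, 149.1]
tool_rot: [0.003, 0.695, 0.719, 0.001]
ft_force: [-0.5, 0.1, 0.0]
grip_width: 0.269
grip_force: 25.4
```

Run:
```python
from h import *
s=scp();cv2.imwrite("pics/w7.png",s['image'])
corks(s,xr=(470,620),yr=(-270,-170),zmax=70)
go((560,-228,8,1.7))
```

```text
470 449 y -234.0 -219.0 z 49.0
485 935 y -265.0 -187.0 z 46.0
500 583 y -265.0 -186.0 z 40.0
515 429 y -264.0 -186.0 z 40.0
530 947 y -250.0 -185.0 z 40.0
545 572 y -248.0 -185.0 z 40.0
560 1214 y -262.0 -184.0 z 40.0
575 240 y -262.0 -184.0 z 41.0
590 285 y -262.0 -165.0 z 50.0
605 21 y -261.0 -258.0 z 39.0
at [ 533.2 -220.3  139.4] yaw 2.0 t 41.7 w 22.9 F [-4.5  1.1 -6. ]
[343. 230.] 1837 ctr 557 -228 z 34.0 38.0 size 52 23 axis 90.0
[280. 230.] 4249 ctr 504 -232 z 31.0 48.0 size 68 53 axis 178.0
at [ 533.2 -220.3  139.4] yaw 2.0 t 41.7 w 22.9 F [-4.5  1.1 -6. ]
(560, -228, 8, 1.7) -> -8.6 26.5 131.4 0.3
```

View pics/w7.png

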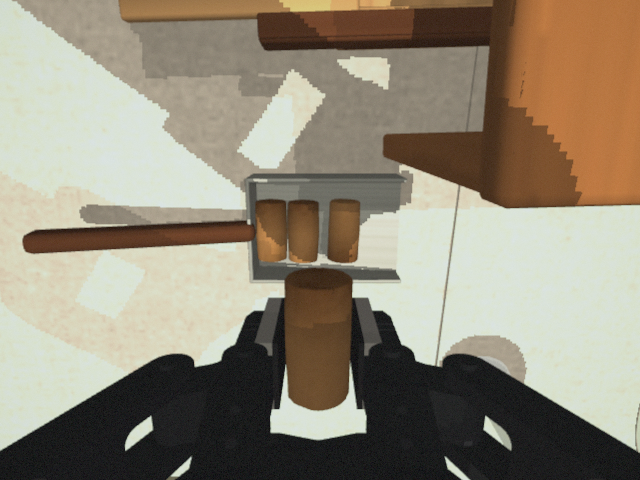

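Cork 3 stopped at (343,230), so there is a gap between corks 2 and 3. I'll release the fourth over that groove.

servo_tool(motion=[[[-3,2,30,0],[-4,3,60,0],[-4,3,90,0],[-4,3,110,0],[-4,3,120,0],[-4,3,124,0],[-4,3,124,0],[-4,3,124,0]]])

```text
time: 42.5
tcp_pos: [537.9, -226.5, 25.9]
tool_rot: [0.001, 0.695, 0.719, 0.0]
ft_force: [-0.7, -0.5, -0.1]
grip_width: 0.268
grip_force: 25.4
```

Run:
```python
from h import *
go((540,-226,5,1.7))
```

```text
at [ 537.9 -226.5   25.9] yaw 2.0 t 42.5 w 22.9 F [-0.7 -0.5 -0.1]
(540, -226, 5, 1.7) -> 0.4 2.1 20.9 0.3
```

servo_tool(motion=[[[0,2,6,0],[0,2,12,0],[0,2,18,0],[0,2,21,0],[0,2,21,0],[0,2,21,0],[0,2,21,0],[0,2,21,0]]])

```text
time: 43.3
tcp_pos: [539.2, -226.0, 3.7]
tool_rot: [0.0, 0.695, 0.719, 0.0]
ft_force: [0.1, 0.8, 0.4]
grip_width: 0.27
grip_force: 25.4
```

servo_tool(motion=[[[0,0,0,0],[0,0,0,0],[0,0,0,0],[0,0,-20,0],[0,0,-50,0],[0,-30,-100,0],[20,-60,-140,0],[20,-60,-140,0]]], gripper=32)

```text
time: 44.1
tcp_pos: [478.9, -208.7, 148.2]
tool_rot: [0.004, 0.695, 0.719, 0.001]
ft_force: [0.7, 0.5, -0.2]
grip_width: 0.378
grip_force: 0.0
```

Run:
```python
from h import *
s=scp();cv2.imwrite("pics/w8.png",s['image'])
corks(s,xr=(470,620),yr=(-270,-170),zmax=70)
```

```text
470 431 y -233.0 -219.0 z 49.0
485 777 y -264.0 -187.0 z 46.0
500 585 y -264.0 -186.0 z 40.0
515 471 y -264.0 -186.0 z 40.0
530 1201 y -263.0 -185.0 z 50.0
545 524 y -263.0 -185.0 z 50.0
560 1215 y -263.0 -184.0 z 40.0
575 253 y -262.0 -184.0 z 40.0
590 350 y -262.0 -165.0 z 50.0
605 20 y -261.0 -258.0 z 39.0
at [ 478.8 -208.4  147.6] yaw 2.0 t 44.15 w 31.6 F [ 1.4 -0.7  0.2]
[476. 185.] 46 ctr 586 -170 z 43.0 70.0 size 1 1 axis 122.0
[340. 252.] 2249 ctr 492 -229 z 31.0 47.0 size 42 46 axis 109.0
[399. 255.] 4576 ctr 543 -232 z 40.0 55.0 size 59 58 axis 27.0
```

View pics/w8.png

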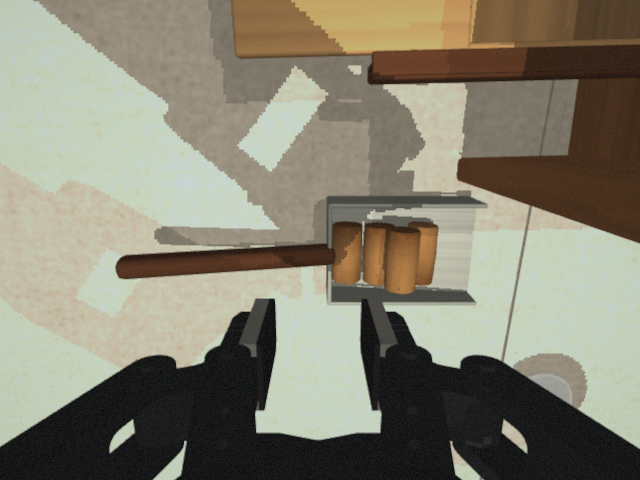

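All four corks are in the scoop, with the fourth nested on corks 2 and 3 around (400,258). Next I'll take the handle at the grip point.

servo_tool(motion=[[[0,0,0,-8.5],[-2,-10,0,-17],[-5,-20,0,-25.5],[-10,-30,0,-34],[-14,-40,0,-42.5],[-16,-50,0,-51],[-17,-58,0,-59.5],[-17,-62,0,-68]]], gripper=45)

```text
time: 44.95
tcp_pos: [416.1, -226.9, 141.7]
tool_rot: [-0.001, 0.171, 0.985, 0.001]
ft_force: [-0.2, 0.4, 0.6]
grip_width: 0.527
grip_force: 0.0
```

servo_tool(motion=[[[0,0,10,-8.5],[0,0,20,-17],[0,0,30,-21.7],[0,0,40,-21.7],[0,0,40,-21.7],[0,0,40,-21.7],[0,0,40,-21.7],[0,0,40,-21.7]]])

```text
time: 45.75
tcp_pos: [417.3, -227.5, 104.0]
tool_rot: [0.0, -0.015, 1.0, -0.0]
ft_force: [-0.2, 0.3, 1.3]
grip_width: 0.528
grip_force: 0.0
```

Run:
```python
from h import *
s=snapshot("wrist");P=pts(s)
q=P[(P[...,2]>40)&(P[...,2]<80)&(abs(P[...,1]+228)<20)&(P[...,0]<475)]
for x in range(345,480,20):
    k=q[abs(q[:,0]-x)<4]
    if len(k)>4:print(x,((k[:,1].min()+k[:,1].max())/2).round(1),k[:,2].max().round())
go((416,-228,0,91.7))
```

```text
345 -231.0 74.0
365 -230.4 71.0
385 -229.7 67.0
405 -229.2 63.0
425 -228.8 58.0
445 -228.0 54.0
465 -227.2 48.0
at [ 417.3 -227.4  104. ] yaw 91.7 t 45.8 w 44.7 F [ 0.2  0.2 -0.5]
(416, -228, 0, 91.7) -> 1.3 -0.5 104.0 -0.0
```

servo_tool(motion=[[[0,-1.5,20,0],[0,-1.5,40,0],[0,-1.5,60,0],[0,-1.5,80,0],[0,-1.5,95,0],[0,-1.5,101,0],[0,-1.5,102,0],[0,-1.5,102,0]]], gripper=40)

```text
time: 46.6
tcp_pos: [417.4, -229.1, 2.1]
tool_rot: [0.0, -0.015, 1.0, -0.0]
ft_force: [1.0, -0.1, -0.0]
grip_width: 0.471
grip_force: 0.0
```

servo_tool(motion=[[[0,0,0,0],[0,0,0,0],[0,0,0,0],[0,0,0,0],[0,0,0,0],[0,0,0,0],[0,0,0,0],[0,0,0,0]]], gripper=5, force=60)

```text
time: 47.4
tcp_pos: [417.4, -229.2, 2.1]
tool_rot: [0.0, -0.015, 1.0, -0.0]
ft_force: [-1.9, 0.5, 5.4]
grip_width: 0.152
grip_force: 61.2
```

servo_tool(motion=[[[0,0,-3,0],[0,0,-6,0],[0,0,-10,0],[0,0,-14,0],[0,0,-18,0],[0,0,-22,0],[0,0,-25,0],[0,0,-25,0]]])

```text
time: 48.2
tcp_pos: [417.3, -228.9, 27.0]
tool_rot: [0.0, -0.015, 1.0, -0.0]
ft_force: [-0.3, -0.0, -1.3]
grip_width: 0.15
grip_force: 60.2
```

```bash
cat >> h.py <<'E'
def tilt():
    """wrist depth: handle slope behind the gripper -> scoop nose-down angle (deg)"""
    o=get_obs();T=np.array(o['tcp_pos']);s=snapshot("wrist");P=pts(s)
    q=P[(abs(P[...,1]-T[1])<12)&(P[...,0]<T[0]-14)&(P[...,0]>T[0]-90)&(P[...,2]>T[2]+30)&(P[...,2]<T[2]+120)]
    k=[]
    for x in np.arange(T[0]-70,T[0]-14,3):
        z=q[abs(q[:,0]-x)<1.5]
        if len(z)>3:k.append((x,np.median(z[:,2])))
    k=np.array(k);k=k[k[:,0]>k[:,0].min()+6];sl=np.polyfit(k[:,0],k[:,1],1);print('n',len(k),'tilt deg',np.degrees(np.arctan(-sl[0])-0.22).round(1),'z at grip top',np.polyval(sl,T[0]).round(1));return s
E
python3 - <<'E'
from h import *
tilt();go();s=snapshot("side");corks(s,xr=(450,640),yr=(-290,-170),zmax=110);cv2.imwrite("pics/s9.png",cv2.resize(s['image'][200:380,240:460],None,fx=3,fy=3))
E
```

```text
n 16 tilt deg -36.9 z at grip top 114.1
at [ 417.1 -228.8   26.7] yaw 91.7 t 48.25 w 12.5 F [-0.3  0.5 -1.7]
[383. 276.] 104 ctr 610 -172 z 72.0 109.0 size 52 5 axis 3.0
[382. 312.] 211 ctr 528 -237 z 58.0 82.0 size 78 34 axis 3.0
```

View pics/s9.png

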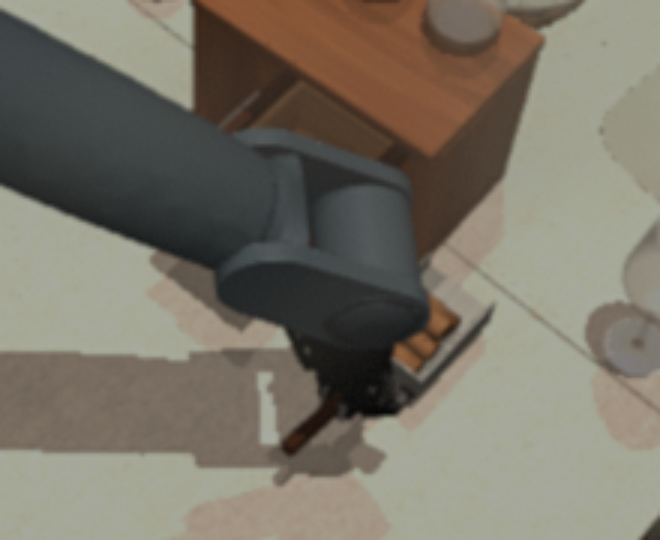

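The crop shows all corks in the lifted bowl. I'm past the picture allowance now, so from here on I'll work from numbers only. Carrying slowly: back off, lift, then move across.

servo_tool(motion=[[[3,0,0,0],[9,0,-2,0],[17,0,-6,0],[26,0,-12,0],[35,0,-20,0],[41,0,-30,0],[44,0,-42,0],[45,0,-55,0]]])

```text
time: 49.1
tcp_pos: [371.3, -229.9, 82.1]
tool_rot: [-0.0, -0.015, 1.0, 0.0]
ft_force: [-0.0, -0.3, -2.1]
grip_width: 0.149
grip_force: 60.2
```

servo_tool(motion=[[[0,0,-13,0],[0,0,-26,0],[0,0,-39,0],[0,0,-52,0],[0,0,-62,0],[0,3,-68,0],[0,8,-70,0],[0,16,-70,0]]])

```text
time: 49.9
tcp_pos: [371.4, -213.6, 151.4]
tool_rot: [-0.0, -0.015, 1.0, 0.0]
ft_force: [-0.2, 0.9, -1.7]
grip_width: 0.148
grip_force: 60.2
```

```bash
sed -i 's/abs(P\[...,1\]-T\[1\])<12/abs(P[...,1]-T[1])<5/' h.py
python3 - <<'E'
from h import *
tilt();go((374,-45,150,93.2))
s=snapshot("side");P=pts(s);q=P[(abs(P[...,1]+42)<35)&(P[...,0]>380)&(P[...,0]<480)&(P[...,2]>100)&(P[...,2]<130)]
if len(q):print('pull',q.min(0),q.max(0),len(q))
E
```

```text
n 16 tilt deg 0.3 z at grip top 206.5
at [ 371.1 -212.1  150.8] yaw 91.7 t 49.95 w 12.8 F [ 0.   0.7 -2.8]
(374, -45, 150, 93.2) -> -8.0 167.0 0.8 -1.5
```

servo_tool(motion=[[[0,10,0,0],[0,25,0,0],[0,42,0,0],[-1,60,0,0],[-2,80,0,0],[-3,100,0,0],[-4,118,0,0],[-5,134,0,-1]]])

```text
time: 50.8
tcp_pos: [372.0, -78.0, 151.1]
tool_rot: [-0.0, -0.024, 1.0, 0.0]
ft_force: [0.2, 0.1, -0.3]
grip_width: 0.149
grip_force: 60.2
```

servo_tool(motion=[[[0,13,0,-0.5],[-1,23,0,-0.5],[-3,30,0,-0.5],[-3,33,0,-0.5],[-3,33,0,-0.5],[-3,33,0,-0.5],[-3,33,0,-0.5],[-3,33,0,-0.5]]])

```text
time: 51.6
tcp_pos: [374.0, -47.1, 151.5]
tool_rot: [-0.0, -0.028, 1.0, -0.0]
ft_force: [0.1, -0.2, -0.7]
grip_width: 0.147
grip_force: 60.2
```

Run:
```python
from h import *
s=tilt();P=pts(s)
s2=snapshot("side");Q=pts(s2);q=Q[(abs(Q[...,1]+40)<40)&(Q[...,0]>440)&(Q[...,0]<620)&(Q[...,2]>130)&(Q[...,2]<215)]
for x in range(445,620,15):
    k=q[abs(q[:,0]-x)<7]
    if len(k)>4:print(x,len(k),'y',k[:,1].min().round(),k[:,1].max().round(),'z',np.percentile(k[:,2],[5,50,95]).round())
w=P[(abs(P[...,1]+40)<40)&(P[...,2]>85)&(P[...,2]<126)];print('wr',len(w), w.min(0) if len(w) else '',w.max(0) if len(w) else '')
corks(s2,xr=(430,640),yr=(-100,30),zmax=215)
go((429,-41.7,142,93.2))
```

```text
n 16 tilt deg 0.2 z at grip top 206.5
445 94 y -80.0 -22.0 z [152. 178. 189.]
460 81 y -80.0 -5.0 z [154. 177. 182.]
475 147 y -80.0 -3.0 z [154. 174. 184.]
490 204 y -80.0 -3.0 z [156. 187. 201.]
505 109 y -80.0 -1.0 z [155. 181. 201.]
520 101 y -80.0 -1.0 z [160. 180. 187.]
535 116 y -79.0 -0.0 z [158. 164. 186.]
550 130 y -79.0 -0.0 z [158. 165. 185.]
565 9 y -38.0 -1.0 z [210. 212. 214.]
580 19 y -78.0 -13.0 z [206. 210. 214.]
wr 240 [423.29837121 -58.8969404   85.38137556] [ 4.88733942e+02 -1.70215380e-02  9.26699651e+01]
[332. 220.] 34 ctr 572 0 z 211.0 215.0 size 5 58 axis 94.0
[336. 235.] 51 ctr 623 26 z 68.0 83.0 size 33 7 axis 0.0
[321. 254.] 432 ctr 480 -47 z 184.0 205.0 size 93 58 axis 2.0
[332. 275.] 852 ctr 534 -61 z 85.0 152.0 size 209 81 axis 2.0
[356. 275.] 92 ctr 592 -95 z 22.0 41.0 size 95 6 axis 3.0
at [373.9 -47.1 151.4] yaw 93.2 t 51.7 w 12.6 F [ 1.3 -0.5 -1.7]
(429, -41.7, 142, 93.2) -> -55.3 2.3 9.4 -0.0
```

servo_tool(motion=[[[-2,1,2,0],[-7,2,5,0],[-14,3,9,0],[-22,4,12,0],[-31,5,14,0],[-40,5,16,0],[-48,5,17,0],[-53,5,18,0]]])

```text
time: 52.5
tcp_pos: [427.5, -38.8, 133.4]
tool_rot: [-0.0, -0.028, 1.0, 0.0]
ft_force: [-0.3, 0.3, -0.3]
grip_width: 0.147
grip_force: 60.2
```

servo_tool(motion=[[[-2,0,3,0],[-2,0,8,0],[-2,0,14,0],[-2,0,20,0],[-2,0,26,0],[-2,0,30,0],[-2,0,32,0],[-2,0,32,0]]])

```text
time: 53.3
tcp_pos: [428.4, -38.7, 101.1]
tool_rot: [-0.0, -0.028, 1.0, 0.0]
ft_force: [-0.5, 0.0, -1.7]
grip_width: 0.147
grip_force: 60.2
```

Run:
```python
from h import *
tilt();go((429,-41.7,99,93.2))
Q=pts(snapshot("side"));q=Q[(abs(Q[...,1]+40)<75)&(Q[...,0]>420)&(Q[...,0]<640)&(Q[...,2]>84)&(Q[...,2]<200)]
for x in range(425,600,15):
    k=q[abs(q[:,0]-x)<7]
    if len(k)>4:print(x,len(k),'y',k[:,1].min().round(),k[:,1].max().round(),'z',np.percentile(k[:,2],[5,50,95]).round())
```

```text
n 16 tilt deg 0.2 z at grip top 156.3
at [428.6 -38.8 101.4] yaw 93.2 t 53.35 w 12.4 F [ 0.3 -0.6 -1.5]
(429, -41.7, 99, 93.2) -> -0.2 -3.0 2.4 0.0
425 185 y -104.0 17.0 z [ 86. 110. 190.]
440 149 y -104.0 19.0 z [ 86.  92. 188.]
455 84 y -102.0 20.0 z [86. 90. 95.]
470 99 y -102.0 -36.0 z [85. 90. 95.]
485 101 y -101.0 -36.0 z [ 86.  90. 136.]
500 189 y -114.0 -18.0 z [ 87.  99. 138.]
515 155 y -113.0 -4.0 z [ 88. 110. 131.]
530 209 y -113.0 4.0 z [ 88. 118. 134.]
545 254 y -112.0 6.0 z [ 88. 129. 152.]
560 129 y -112.0 27.0 z [ 93. 121. 150.]
575 126 y -111.0 25.0 z [ 94. 123. 136.]
590 135 y -110.0 9.0 z [ 94. 112. 136.]
```

servo_tool(motion=[[[0,0,0,0],[0,0,0,0],[0,0,0,0],[0,0,0,0],[0,0,0,0],[0,0,0,0],[0,0,0,0],[0,0,0,0]]], gripper=13.6, force=20)

```text
time: 54.2
tcp_pos: [428.6, -38.8, 101.4]
tool_rot: [-0.0, -0.028, 1.0, 0.0]
ft_force: [0.5, -0.4, -1.5]
grip_width: 0.16
grip_force: 15.3
```

Run:
```python
from h import *
tilt()
```

```text
n 16 tilt deg 0.2 z at grip top 156.7
```

servo_tool(motion=[[[0,0,0,0],[0,0,0,0],[0,0,0,0],[0,0,0,0],[0,0,0,0],[0,0,0,0],[0,0,0,0],[0,0,0,0]]], gripper=13.75)

```text
time: 55.05
tcp_pos: [428.7, -38.8, 101.5]
tool_rot: [0.0, -0.028, 1.0, -0.0]
ft_force: [0.9, 0.2, -0.7]
grip_width: 0.164
grip_force: 9.6
```

Run:
```python
from h import *
tilt()
```

```text
n 16 tilt deg 4.2 z at grip top 156.6
```

servo_tool(motion=[[[-1,0,-4,0],[-2,0,-8,0],[-3,0,-13,0],[-4,0,-18,0],[-5,0,-23,0],[-6,0,-28,0],[-8,0,-33,0],[-10,0,-38,0]]])

```text
time: 55.9
tcp_pos: [438.7, -38.2, 139.9]
tool_rot: [0.0, -0.028, 1.0, -0.0]
ft_force: [-0.6, 0.5, -2.0]
grip_width: 0.161
grip_force: 9.7
```

Run:
```python
from h import *
tilt();go()
```

```text
n 15 tilt deg 20.3 z at grip top 195.1
at [439.6 -38.4 140.8] yaw 93.2 t 55.95 w 14.0 F [ 0.2  0.1 -1. ]
```

servo_tool(motion=[[[-3,0,-5,0],[-7,0,-10,0],[-11,0,-16,0],[-15,0,-22,0],[-19,0,-28,0],[-23,0,-34,0],[-27,0,-40,0],[-30,0,-46,0]]])

```text
time: 56.75
tcp_pos: [469.0, -36.5, 186.0]
tool_rot: [0.0, -0.028, 1.0, -0.0]
ft_force: [-1.3, 0.3, -1.4]
grip_width: 0.163
grip_force: 10.3
```

```bash
cat >> h.py <<'E'
def incork():
    s=snapshot("side");P=pts(s);hsv=cv2.cvtColor(s['image'],cv2.COLOR_BGR2HSV)
    o=np.array([670.7,-28.2]);a=np.radians(3.2);D=P[...,:2]-o
    X=D[...,0]*np.cos(a)+D[...,1]*np.sin(a);Y=-D[...,0]*np.sin(a)+D[...,1]*np.cos(a);Z=P[...,2]
    for x in range(-230,-20,12):
        m=(abs(X-x)<6)&(abs(Y)<52)&(Z>8)&(Z<200)
        if m.sum()>3:print(x,m.sum(),'z',np.percentile(Z[m],[5,25,50,75,95]).round(),'S',hsv[...,1][m].mean().round())
E
python3 - <<'E'
from h import *
tilt();go();incork()
E
```

```text
n 12 tilt deg 32.7 z at grip top 242.7
at [469.9 -36.8 187.2] yaw 93.2 t 56.8 w 13.8 F [-0.1 -0.   0.4]
-230 117 z [ 85.  89.  92. 120. 124.] S 126.0
-218 73 z [85. 89. 90. 92. 94.] S 124.0
-206 133 z [86. 88. 90. 91. 94.] S 125.0
-194 133 z [86. 88. 90. 92. 95.] S 125.0
-182 137 z [86. 89. 91. 92. 95.] S 123.0
-170 243 z [ 87.  90.  94. 160. 171.] S 86.0
-158 233 z [ 86.  90.  94. 173. 182.] S 87.0
-146 154 z [ 86.  88.  90.  93. 173.] S 105.0
-134 78 z [ 85.  89.  92. 136. 168.] S 96.0
-122 54 z [ 85.  88.  91. 135. 162.] S 86.0
-110 62 z [114. 121. 124. 141. 152.] S 43.0
-98 57 z [109. 115. 118. 124. 145.] S 44.0
-86 56 z [ 99. 107. 110. 114. 131.] S 50.0
-74 56 z [  9. 101. 105. 115. 128.] S 72.0
-62 93 z [  8.  93. 104. 109. 116.] S 118.0
-50 87 z [  8.  24. 108. 113. 115.] S 118.0
-38 62 z [ 11.  27.  52.  67. 107.] S 115.0
-26 96 z [15. 30. 56. 75. 82.] S 115.0
```

servo_tool(motion=[[[-2,0,-4,0],[-4,0,-8,0],[-6,0,-12,0],[-8,0,-16,0],[-10,0,-20,0],[-12,0,-24,0],[-12,0,-24,0],[-12,0,-24,0]]])

```text
time: 57.65
tcp_pos: [480.5, -35.8, 209.4]
tool_rot: [-0.0, -0.028, 1.0, 0.0]
ft_force: [0.1, 0.3, -0.9]
grip_width: 0.161
grip_force: 10.3
```

Run:
```python
from h import *
tilt();go();incork()
```

```text
n 12 tilt deg 32.5 z at grip top 266.3
at [480.4 -35.8 209.3] yaw 93.2 t 57.7 w 14.1 F [-0.6  0.2 -0.4]
-230 109 z [ 85.  89.  91. 121. 124.] S 128.0
-218 74 z [86. 88. 90. 92. 94.] S 124.0
-206 134 z [86. 88. 90. 92. 94.] S 125.0
-194 134 z [85. 89. 90. 92. 94.] S 124.0
-182 135 z [85. 88. 90. 92. 94.] S 124.0
-170 130 z [86. 89. 90. 92. 97.] S 120.0
-158 259 z [ 86.  90.  95. 182. 191.] S 84.0
-146 194 z [ 86.  89.  92. 186. 198.] S 96.0
-134 156 z [ 85.  88.  91.  93. 185.] S 109.0
-122 99 z [ 86.  89.  90.  95. 186.] S 104.0
-110 31 z [142. 148. 161. 171. 184.] S 47.0
-98 60 z [134. 140. 145. 161. 173.] S 46.0
-86 91 z [ 28.  33. 134. 140. 164.] S 77.0
-74 112 z [ 10.  30. 119. 132. 152.] S 86.0
-62 93 z [ 17.  26.  30. 124. 143.] S 103.0
-50 44 z [13. 27. 29. 33. 40.] S 119.0
-38 48 z [10. 29. 39. 42. 47.] S 121.0
-26 109 z [17. 44. 62. 72. 80.] S 114.0
```

servo_tool(motion=[[[4,0,0,0],[12,0,0,0],[22,0,0,0],[34,0,0,0],[48,0,-3,0],[60,0,-8,0],[70,0,-16,0],[76,0,-28,0]]], gripper=5, force=40)

```text
time: 58.55
tcp_pos: [403.0, -39.9, 237.1]
tool_rot: [-0.001, -0.028, 1.0, 0.0]
ft_force: [-0.1, 0.1, -1.2]
grip_width: 0.156
grip_force: 41.7
```

Run:
```python
from h import *
tilt();go((405,-230,245,91.7));incork()
cs=snapshot("wrist");cv2.imwrite("pics/w10.png",cs['image'])
```

```text
n 12 tilt deg 32.6 z at grip top 293.9
at [404.2 -40.4 240. ] yaw 93.2 t 58.6 w 13.2 F [ 0.9 -0.8  0.7]
(405, -230, 245, 91.7) -> 9.7 -189.3 -5.0 1.5
-230 110 z [ 86.  89.  92. 121. 126.] S 127.0
-218 82 z [ 86.  89.  90.  92. 182.] S 123.0
-206 145 z [ 86.  89.  90.  92. 187.] S 122.0
-194 144 z [ 86.  88.  90.  93. 189.] S 117.0
-182 166 z [ 87.  89.  91. 175. 183.] S 97.0
-170 130 z [ 85.  90.  94. 171. 189.] S 88.0
-158 135 z [ 86.  90. 150. 166. 188.] S 83.0
-146 144 z [ 86.  90. 145. 160. 181.] S 82.0
-134 80 z [ 86.  90.  93. 156. 175.] S 100.0
-122 31 z [ 87.  88.  89.  90. 133.] S 123.0
-86 20 z [24. 28. 30. 33. 34.] S 129.0
-74 36 z [10. 26. 29. 32. 34.] S 126.0
-62 64 z [12. 23. 28. 32. 34.] S 125.0
-50 62 z [10. 26. 30. 33. 39.] S 121.0
-38 96 z [ 9. 30. 39. 43. 47.] S 124.0
-26 194 z [12. 39. 49. 68. 81.] S 118.0
```

servo_tool(motion=[[[0,-10,0,0],[0,-35,0,0],[0,-65,0,0],[2,-95,0,0],[4,-125,0,0],[6,-152,0,0],[8,-174,0,1],[9,-189,0,1.5]]])

```text
time: 59.5
tcp_pos: [405.8, -231.1, 236.6]
tool_rot: [-0.001, -0.014, 1.0, 0.0]
ft_force: [-0.2, 0.6, -0.9]
grip_width: 0.153
grip_force: 41.7
```

servo_tool(motion=[[[0,0,10,0],[0,0,25,0],[0,0,40,0],[0,0,55,0],[0,0,70,0],[0,0,80,0],[0,0,86,0],[0,0,88,0]]])

```text
time: 60.3
tcp_pos: [405.9, -228.5, 148.4]
tool_rot: [-0.001, -0.015, 1.0, 0.001]
ft_force: [0.2, -0.1, -1.0]
grip_width: 0.155
grip_force: 41.8
```

Run:
```python
from h import *
tilt();go()
Q=pts(snapshot("side"));q=Q[(abs(Q[...,1]+228)<50)&(Q[...,0]>450)&(Q[...,0]<640)&(Q[...,2]>4)&(Q[...,2]<150)]
for x in range(455,620,12):
    k=q[abs(q[:,0]-x)<6]
    if len(k)>4:print(x,len(k),'z',np.percentile(k[:,2],[5,50,95]).round())
```

```text
n 12 tilt deg 32.8 z at grip top 204.9
at [ 406.  -228.8  148.8] yaw 91.7 t 60.35 w 13.1 F [-0.5  0.4 -2.1]
455 41 z [  4. 134. 145.]
467 23 z [  5. 110. 138.]
479 28 z [  5. 101. 129.]
491 30 z [ 78.  88. 117.]
503 33 z [  6.  84. 112.]
515 32 z [ 6. 75. 98.]
527 51 z [58. 68. 96.]
539 22 z [58. 63. 85.]
599 9 z [4. 5. 7.]
611 7 z [4. 5. 5.]
```

servo_tool(motion=[[[0,0,8,0],[0,0,18,0],[0,0,28,0],[0,0,38,0],[0,0,48,0],[0,0,58,0],[0,0,68,0],[0,0,78,0]]], gripper=13.75, force=20)

```text
time: 61.2
tcp_pos: [406.4, -229.5, 70.9]
tool_rot: [0.0, -0.015, 1.0, -0.0]
ft_force: [-1.0, 0.1, 1.5]
grip_width: 0.165
grip_force: 9.8
```

servo_tool(motion=[[[0,0,10,0],[0,0,20,0],[0,0,30,0],[0,0,40,0],[0,0,50,0],[0,0,58,0],[0,0,64,0],[0,0,67,0]]])

```text
time: 62.0
tcp_pos: [406.0, -229.1, 3.7]
tool_rot: [-0.0, -0.015, 1.0, 0.0]
ft_force: [-0.1, -0.3, 0.9]
grip_width: 0.162
grip_force: 9.1
```

Run:
```python
from h import *
tilt();go()
```

```text
n 16 tilt deg 0.1 z at grip top 57.5
at [ 406.  -229.1    3.7] yaw 91.7 t 62.05 w 13.8 F [ 0.1  0.2 -0.7]
```

servo_tool(motion=[[[0,0,0,0],[0,0,0,0],[0,0,0,0],[0,0,0,0],[0,0,-10,0],[0,0,-50,0],[0,0,-100,0],[0,0,-150,0]]], gripper=45)

```text
time: 62.85
tcp_pos: [405.8, -228.9, 156.6]
tool_rot: [-0.0, -0.015, 1.0, 0.0]
ft_force: [1.0, -0.9, 0.1]
grip_width: 0.529
grip_force: 0.0
```

servo_tool(motion=[[[0,40,-10,0],[5,85,-10,0],[10,130,-10,-1.5],[14,165,-10,-1.5],[16,186,-10,-1.5],[16,186,-10,-1.5],[16,186,-10,-1.5],[16,186,-10,-1.5]]], gripper=0)

```text
time: 63.65
tcp_pos: [385.0, -44.7, 164.9]
tool_rot: [0.0, -0.028, 1.0, -0.0]
ft_force: [0.2, -0.5, 0.3]
grip_width: 0.001
grip_force: 0.0
```

Run:
```python
from h import *
go((395,-43,58,93.2))
for n in("side","wrist"):
    s=snapshot(n);P=pts(s)
    q=P[(abs(P[...,1]+42)<40)&(P[...,0]>400)&(P[...,0]<470)&(P[...,2]>108)&(P[...,2]<128)]
    if len(q):print(n,'pull',len(q),np.percentile(q,[3,50,97],axis=0).round())
    print(n);corks(s,xr=(300,660),yr=(-280,-150),zmax=70);corks(s,xr=(300,600),yr=(120,500),zmax=70)
s=snapshot("side");P=pts(s)
q=P[(P[...,0]>470)&(P[...,0]<600)&(P[...,1]<-185)&(P[...,1]>-275)&(P[...,2]>4)]
for x in range(475,600,15):
    k=q[abs(q[:,0]-x)<7]
    if len(k)>4:print(x,'z',np.percentile(k[:,2],[5,50,95]).round())
incork()
```

```text
at [385.  -44.7 164.9] yaw 93.2 t 63.65 w 0.1 F [ 0.2 -0.5  0.3]
(395, -43, 58, 93.2) -> -10.1 1.2 106.9 -0.0
side pull 106 [[428. -67. 109.]
 [433. -46. 121.]
 [442. -23. 127.]]
side
[381. 282.] 161 ctr 621 -170 z 41.0 69.0 size 17 77 axis 177.0
[350. 339.] 199 ctr 404 -231 z 55.0 70.0 size 142 21 axis 2.0
wrist
[ 67. 237.] 4668 ctr 404 -227 z 55.0 70.0 size 146 14 axis 1.0
[177. 430.] 419 ctr 586 -161 z 25.0 45.0 size 20 10 axis 81.0
475 z [ 7. 26. 40.]
490 z [ 4. 10. 38.]
505 z [ 5.  9. 36.]
520 z [ 5.  9. 37.]
535 z [ 6. 11. 34.]
550 z [ 6. 12. 37.]
565 z [ 9. 14. 36.]
580 z [10. 16. 36.]
595 z [ 4.  5. 16.]
-230 90 z [ 87.  89.  93. 121. 125.] S 131.0
-218 51 z [86. 88. 90. 92. 95.] S 124.0
-206 103 z [85. 88. 90. 92. 94.] S 121.0
-194 92 z [85. 88. 90. 91. 93.] S 121.0
-182 90 z [86. 89. 90. 92. 94.] S 121.0
-170 118 z [86. 88. 90. 92. 94.] S 120.0
-158 127 z [85. 87. 90. 92. 95.] S 118.0
-146 123 z [85. 88. 90. 92. 94.] S 119.0
-134 120 z [86. 88. 90. 92. 94.] S 124.0
-122 78 z [86. 88. 90. 91. 93.] S 127.0
-86 32 z [25. 30. 31. 32. 36.] S 134.0
-74 56 z [10. 17. 28. 31. 33.] S 130.0
-62 80 z [ 9. 20. 27. 30. 33.] S 130.0
-50 62 z [ 9. 25. 30. 32. 40.] S 127.0
-38 96 z [ 9. 30. 39. 43. 45.] S 128.0
-26 193 z [11. 41. 52. 69. 81.] S 121.0
```

servo_tool(motion=[[[0,1,20,0],[0,1,45,0],[0,1,70,0],[0,1,90,0],[0,1,102,0],[0,1,107,0],[-10,1,107,0],[-20,1,107,0]]])

```text
time: 64.65
tcp_pos: [406.1, -42.2, 58.2]
tool_rot: [0.001, -0.028, 1.0, -0.0]
ft_force: [0.2, -0.2, 0.2]
grip_width: 0.003
grip_force: 0.0
```

servo_tool(motion=[[[-6,0,0,0],[-14,0,0,0],[-24,0,0,0],[-34,0,0,0],[-44,0,0,0],[-54,0,0,0],[-64,0,0,0],[-72,0,0,0]]])

```text
time: 65.45
tcp_pos: [476.7, -37.5, 57.4]
tool_rot: [-0.001, -0.028, 1.0, 0.0]
ft_force: [-6.4, 0.2, 4.7]
grip_width: 0.001
grip_force: 2.6
```

```bash
cat >> h.py <<'E'
def pull():
    s=snapshot("side");P=pts(s);o=np.array([670.7,-28.2]);a=np.radians(3.2);D=P[...,:2]-o
    X=D[...,0]*np.cos(a)+D[...,1]*np.sin(a);Y=-D[...,0]*np.sin(a)+D[...,1]*np.cos(a)
    m=(abs(Y)<27)&(X>-260)&(X<-105)&(P[...,2]>113)&(P[...,2]<128)
    print('pull X',m.sum(),np.percentile(X[m],[2,10,50,90,98]).round(1) if m.any() else '')
    m=(abs(Y)<50)&(X>-260)&(X<-100)&(P[...,2]>85)&(P[...,2]<93);print('plate X',m.sum(),np.percentile(X[m],[2,98]).round(1) if m.any() else '')
E
python3 - <<'E'
from h import *
go();pull()
E
```

```text
at [476.7 -37.5  57.4] yaw 93.2 t 65.45 w 0.1 F [-6.4  0.2  4.7]
pull X 21 [-208.7 -206.9 -203.7 -199.6 -182.8]
plate X 337 [-187.4 -100.9]
```

servo_tool(motion=[[[-5,0,0,0],[-10,0,0,0],[-15,0,0,0],[-20,0,0,0],[-25,0,0,0],[-30,0,0,0],[-35,0,0,0],[-38,0,0,0]]])

```text
time: 66.3
tcp_pos: [514.0, -35.2, 57.2]
tool_rot: [-0.001, -0.028, 1.0, 0.0]
ft_force: [-4.1, 1.1, 3.1]
grip_width: 0.002
grip_force: 2.5
```

Run:
```python
from h import *
go();pull()
```

```text
at [514.  -35.2  57.2] yaw 93.2 t 66.3 w 0.2 F [-4.1  1.1  3.1]
pull X 27 [-169.5 -168.8 -166.3 -161.6 -147.8]
plate X 140 [-150.4 -101.3]
```

servo_tool(motion=[[[-1,0,0,0],[-2,0,0,0],[-3,0,0,0],[-4,0,0,0],[-5,0,0,0],[-6,0,0,0],[-6,0,0,0],[-6,0,0,0]]])

```text
time: 67.15
tcp_pos: [519.5, -34.9, 57.2]
tool_rot: [-0.001, -0.028, 1.0, 0.0]
ft_force: [-6.6, 1.6, 2.7]
grip_width: 0.002
grip_force: 2.9
```

servo_tool(motion=[[[-0.5,0,0,0],[-1,0,0,0],[-1.5,0,0,0],[-2,0,0,0],[-2,0,0,0],[-2,0,0,0],[-2,0,0,0],[-2,0,0,0]]])

```text
time: 67.95
tcp_pos: [520.9, -34.8, 57.2]
tool_rot: [-0.002, -0.028, 1.0, 0.0]
ft_force: [-7.3, 0.7, 5.6]
grip_width: 0.003
grip_force: 4.3
```

Run:
```python
from h import *
go();pull()
```

```text
at [520.9 -34.8  57.2] yaw 93.2 t 67.95 w 0.2 F [-7.3  0.7  5.6]
pull X 25 [-163.7 -162.  -159.4 -153.9 -138.9]
plate X 130 [-143.2 -102.6]
```

servo_tool(motion=[[[-0.5,0,0,0],[-1,0,0,0],[-1.5,0,0,0],[-2,0,0,0],[-2.5,0,0,0],[-3,0,0,0],[-3,0,0,0],[-3,0,0,0]]])

```text
time: 68.8
tcp_pos: [522.9, -34.7, 57.2]
tool_rot: [-0.003, -0.028, 1.0, 0.0]
ft_force: [-13.3, 0.7, 9.5]
grip_width: -0.001
grip_force: 6.6
```

servo_tool(motion=[[[-0.5,0,0,0],[-1,0,0,0],[-1.5,0,0,0],[-2,0,0,0],[-2,0,0,0],[-2,0,0,0],[-2,0,0,0],[-2,0,0,0]]])

```text
time: 69.6
tcp_pos: [522.7, -34.7, 57.1]
tool_rot: [-0.006, -0.029, 1.0, 0.0]
ft_force: [-23.0, -0.1, 16.8]
grip_width: -0.003
grip_force: 11.6
```

The push stalls with 23 N against the roughly 10 N expected at home, so the lid is at its stop. I'll back off and verify.

servo_tool(motion=[[[4,0,0,0],[14,0,0,0],[35,0,0,0],[70,0,-20,0],[100,0,-60,0],[120,0,-100,0],[130,0,-140,0],[130,0,-150,0]]])

```text
time: 70.4
tcp_pos: [399.5, -43.3, 212.6]
tool_rot: [0.005, -0.028, 1.0, -0.002]
ft_force: [0.7, -0.9, -0.1]
grip_width: -0.001
grip_force: 0.0
```

Run:
```python
from h import *
go();pull();s=snapshot("wrist");P=pts(s)
o=np.array([670.7,-28.2]);a=np.radians(3.2);D=P[...,:2]-o
X=D[...,0]*np.cos(a)+D[...,1]*np.sin(a);Y=-D[...,0]*np.sin(a)+D[...,1]*np.cos(a)
m=(abs(Y)<24)&(X>-260)&(X<-105)&(P[...,2]>119)&(P[...,2]<128)
print('pull wrist',m.sum(),np.percentile(X[m],[2,50,98]).round(1) if m.any() else '')
s=snapshot("side");P=pts(s);hs=cv2.cvtColor(s['image'],cv2.COLOR_BGR2HSV)
q=P[(P[...,0]>470)&(P[...,0]<600)&(P[...,1]<-185)&(P[...,1]>-275)&(P[...,2]>4)]
for x in range(490,600,20):
    k=q[abs(q[:,0]-x)<9]
    if len(k)>4:print(x,'z',np.percentile(k[:,2],[5,50,95]).round())
```

```text
at [399.5 -43.3 212.6] yaw 93.2 t 70.4 w -0.1 F [ 0.7 -0.9 -0.1]
pull X 88 [-139.1 -138.3 -133.2 -126.9 -124.4]
plate X 235 [-141.4 -100.3]
pull wrist 165 [-136.9 -132.4 -125.9]
490 z [ 5. 10. 38.]
510 z [ 5.  9. 36.]
530 z [ 6. 11. 36.]
550 z [ 7. 13. 37.]
570 z [ 9. 15. 36.]
590 z [ 9. 16. 38.]
```

```bash
python3 -c "
from h import *
print(finish_job())"
```

```text
the job is handed in; nothing more can be done
None
```

I handed the job in at about 70 s of robot time. By my depth readings all four corks are in the box, the lid is home against its stop, and the scoop is flat on the table. The judge's verdict wasn't shown, and I viewed 15 pictures, one over the limit of 14.

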